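# Ease a jammed token out of a coin runway with a screwdriver

### The job

A brass token has jammed under the slotted cover plate of the washer's coin runway that stands on the table. Take the screwdriver lying nearby, put its tip through the slot behind the token, down to the runway floor, and guide it slowly (a few centimetres a second) along the bent slot, with the token always just ahead of the tip, over the sprung accept flap in the floor without pressing it open and past the spring pawl, until the token drops into the return cup. The runway only stands there, so do not shove it out of its place, leave the other things as they are, and at the end lay the screwdriver back down on the table.

Things in the scene. Friction and masses are not known exactly. Their poses are not given: they have to be found in the camera images.
- chute: Coin runway on a wooden test block (200 x 104 mm), loose on the table, 1.8 kg: a side push of about 10 N slides it. Origin: centre of the block's underside; z up, -x to the return-cup end. A channel 28.5 wide has its floor at z = 34; a 3 mm steel plate with a 12 mm wide bent slot covers it, underside z = 40.5, top z = 43.5 (screw heads 46, pawl spring 49).
- token: Brass token, a disc 26 mm in diameter, 2.8 thick, 12 g, lying flat on the runway floor under the plate in the first straight piece of the slot, between slot_entry and bend1. Origin: centre of its underside. It slides easily. It is thin: a tip about 1 mm off the floor rides up over it, so let the tip rest lightly on the floor.
- screwdriver: Screwdriver lying on the table, 216 mm long, 90 g: a six-sided handle 25 wide and 27 high, and a round steel shank 6 in diameter, tapering over its last 8 to a blunt point 3 wide. Origin: under the axis, on the table; the tip is toward -y. In its frame the axis is at z = 13.7, the handle runs from y = 16 to 104, the shank from y = 16 to the tip at y = -108.
- screwdriver_tip (a point): The end of the screwdriver's blunt point, on its axis (y = -108, z = 13.7 mm in the screwdriver's frame)
- slot_entry (a point): Point on the runway floor under the slot's centre line, at (62, -14.5, 34) mm in the chute's frame: a good place to put the tip in, behind the token. From here the slot runs straight on to its closed end at x = 86 (the channel under it is closed behind x = 82), and straight to bend1.
- bend1 (a point): First bend of the slot's centre line, on the runway floor, at (4, -14.5, 34) mm in the chute's frame; straight from here to bend2
- bend2 (a point): Second bend of the slot's centre line, on the runway floor, at (-46, 14.5, 34) mm in the chute's frame; straight from here to slot_exit
- slot_exit (a point): Where the slot's centre line meets the front edge of the runway floor, at (-96, 14.5, 34) mm in the chute's frame; the slot is open at this end, the plate stops 12 before it. A token pushed over this edge drops into the cup.
- flap (a joint): Sprung steel flap (the accept gate) in the runway floor between bend1 and bend2, flush with the floor: 29 mm along the slot, as wide as the channel, its middle at (-21, 0, 34) in the chute's frame, hinged at the edge nearer bend1. 0 = shut, grows (rad) as it is pressed down. About 2.5 N on its middle or 1.2 N on its free edge opens it; the token's weight does not. Then the token catches on the step.
- pawl_pivot (a point): Top of the pawl's pivot on the plate, at (-50, 31, 48) mm in the chute's frame. Under the plate a sprung steel finger reaches from it 5 mm into the channel, from the +y side, toward the cup; a token pushed toward the cup swings it aside and it closes behind it. This adds about 3 to 5 N to the push.
- cup_floor (a point): Middle of the open return cup's floor, at (-131, 14.5, 6) mm in the chute's frame; the cup is 57 by 59 inside, its rim at z = 33
- tape_roll: Roll of tape lying flat, 60 in diameter, 19 high, a bystander; origin: centre of its underside
- thread_spool: Thread spool standing, 30 in diameter, 42 high, a bystander; origin: centre of its underside
- drain_coupling: Plastic drain hose coupling standing, 42 in diameter, 50 high, a bystander; origin: centre of its underside

How it is judged:
By the outcome, as a careful person would: the job done as asked, in the order asked, and still so for the second after the job is handed in, with the robot touching nothing.
It also fails if it takes over 72 s, if anything falls off the work surface, if the arm or the gripper's body presses on something with over 40 N, if the wrist force passes 120 N, or if a joint passes its speed limit or range.

### The arm

A 7-joint arm with a two-finger parallel gripper is mounted at the origin on a cart in front of the work surface, level with it; the furniture and walls round the work are solid. World frame = base frame: x ahead of the robot, y to its left, z up, the work surface at z = 0. Lengths are in mm, angles in degrees, forces in N, time in s.
With the tool pointing down it reaches from about 400 to 850 mm from the base axis. Payload 10.4 kg.
Tool frame: the origin (TCP) lies at the very end of the fingers, on their centre line; the grasp point (between the pads) lies arm.pinch_z behind it (arm.pinch_z is the distance from the TCP to the grasp point, in mm); z points along the fingers, x is the direction in which the jaws open and shut, and the axes are right-handed (so a half turn about z gives the same grasp; the last joint's range is limited). The gripper opens to 87 mm and grips with 3 to 60 N. Pads are 19 mm wide; open, the fingers measure 117 mm over their backs; the gripper's body (75 mm by 190 mm) begins 51 mm behind the grasp point.
Start: joints at [66.085, 19.034, -3.707, 83.658, 1.238, 77.344, -5.071], TCP at [240.413, -576.935, 222.576] pointing down, gripper open.
Joint ranges: [-148.97, 148.97], [-28.65, 121.19], [-84.17, 76.75], [9.2, 138.47], [-72.65, 252.65], [3.7, 117.97], [-149.18, 149.18]. Speed limits (degrees/s): [127.2, 127.2, 159.86, 159.86, 180, 180, 180].

### API

Orientations are given as [roll, pitch, yaw] about the fixed x, y, z axes, in that order (R = Rz(yaw) Ry(pitch) Rx(roll)).
In Python, from bench import arm, optics gives the robot as it stands.
- The arm moves only by the tool apply_moves, never from a script. Its argument "moves" is a list that holds one entry, the list of rows, each a list of 5 numbers: the opening, from 0 (shut) to 1 (fully open), then the shift along the world's x, y, z in units of 40 mm (1.0 is 40 mm), then the turn about the world's z in units of 6 degrees (1.0 is 6 degrees). In form: [[[hand, dx, dy, dz, spin], ...]]. A call has 1 to 12 rows; each row shifts and turns the commanded pose from where the row before left it; what a row does not reach is not made up. A row lasts 1/12 s, in which the tool goes at most 41.7 mm and 7.16 degrees, less where a joint would pass 70% of its speed; a pose out of reach is approached as far as the arm can. A call is refused whole if a number of a shift passes 1 or a number of a turn 1, either way. A call with a gripper value outside its range is refused whole. The fingers move at their own pace and stop on an object; "newtons" is the grip in N (left out, the last holds). Time passes only in rows, so rows that do not move let the fingers close. It gives the time, the measured TCP pose, the force and the opening at its end, in the units of the state.
- arm.read_state(): the state, without advancing time (a new reading comes with each control period).
- optics.grab_frame(name): name is "side" or "top" or "wrist"; returns a dict with "image" (384x512x3 uint8, red, green, blue), "z_map" (384x512 float32, mm along the optical axis (not along the pixel's ray), 0 where there is no reading), "fx", "fy", "cx", "cy" (pixels), "k1" (the pictures are not rectified: a ray, as slopes to the right and down, at radius r is drawn at 1 + k1 r^2 times it, then the intrinsics apply), "world_from_camera" (4x4, takes a point from camera to world coordinates). Camera axes: x right, y up, looking along -z (the intrinsics and any distortion apply to the point x, -y, -z); pixel columns grow to the right and rows downward; lengths in mm; the calibration is good to about 2 mm. A picture is of the moment at which its call begins.
- arm.hand_in(): hands the job in, once; it reports no verdict.
The state is a dict: "clock": time; "joint_pos": joint angles; "qd": joint speeds; "joint_torque": joint torques, N m; "ee_pos": TCP position; "eef_rot": TCP orientation; "wrist_force": force on the tool from outside, world axes, zero at the start; "moment": the same for the moment, N m; "finger_gap": finger opening in mm.
Only numpy, scipy, OpenCV 4.12 (cv2) and the standard library are available. Lean on these libraries where they do the work, as an engineer would, in place of code of your own. Each camera call takes 0.05 s, during which the arm holds its last target.

## Working session

There is one attempt and no reset: what is moved stays moved. The work goes in short steps, Python scripts to look and compute and a tool call to move; the robot and the scene stay as the last step left them, time stands still between calls to the robot, and variables do not carry over. Pictures are saved under pics/ and viewed, and the job is handed in when it is done.

Besides the shell and the picture viewer there is one more tool, called by a JSON object that holds its "fn" and its "kwargs", one argument or row to a line. apply_moves: Moves the arm, as the interface text tells. Its arguments: {"type":"object","properties":{"moves":{"type":"array"},"newtons":{"type":"number"}},"required":["moves"]}

```bash
ls -la; mkdir -p pics; python3 - <<'E'
from bench import arm, optics
import cv2,json
s=arm.read_state();print(s, arm.pinch_z)
for n in("side","top","wrist"):
    f=optics.grab_frame(n);cv2.imwrite(f"pics/{n}0.png",f["image"][:,:,::-1])
    print(n,f["fx"],f["fy"],f["cx"],f["cy"],f["k1"],f["world_from_camera"].round(3).tolist())
E
```

```text
total 12
drwxr-xr-x  3 agent agent 4096 Dec  7 16:02 .
drwxr-xr-x 23 root  root  4096 Dec  7 16:02 ..
drwxr-xr-x  2 agent agent 4096 Dec  7 16:02 pics
{'clock': 0.0, 'joint_pos': array([66.08363896, 19.07166846, -3.70609465, 83.70544995,  1.23745987,
       77.34272473, -5.06947909]), 'qd': array([ 0.05271637,  0.08105259, -0.0293142 , -0.07646532,  0.01899685,
       -0.03714776, -0.07823048]), 'joint_torque': array([-9.98391010e-05, -6.23254466e+01,  2.46639299e-02, -3.89907718e+01,
       -6.14155177e-02,  3.95416003e-02,  1.24789021e-04]), 'ee_pos': array([ 240.24118321, -576.57105443,  221.76185753]), 'eef_rot': array([ 1.79996134e+02,  7.99140421e-02, -6.73770523e+01]), 'wrist_force': array([-0.45675334, -0.14248112,  0.2222048 ]), 'moment': array([ 0.02584027, -0.01496298,  0.00513501]), 'finger_gap': 86.82310822525451} 18.700000000000003
side 417.5766797364475 417.5766797364475 254.10311450933168 193.81077297137577 -0.023897724970089778 [[-0.858, 0.288, -0.425, 56.094], [-0.513, -0.516, 0.686, 1034.631], [-0.022, 0.806, 0.591, 685.527], [0.0, 0.0, 0.0, 1.0]]
top 351.0864231656892 351.0864231656892 252.23006335265518 190.25241789025824 -0.07510064277308373 [[-0.012, 0.986, -0.168, 366.168], [-0.999, -0.018, -0.033, 294.273], [-0.036, 0.167, 0.985, 913.098], [0.0, 0.0, 0.0, 1.0]]
wrist 274.2592187967868 274.2592187967868 258.5477508322752 191.03584058750073 -0.04690137442905714 [[0.385, 0.884, 0.266, 314.484], [-0.923, 0.369, 0.109, -547.162], [-0.001, -0.287, 0.958, 384.565], [0.0, 0.0, 0.0, 1.0]]
```

View pics/side0.png

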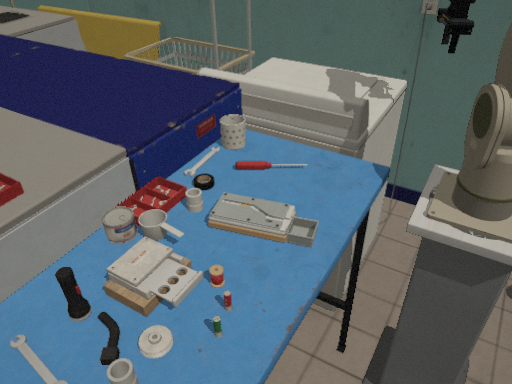

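View pics/top0.png

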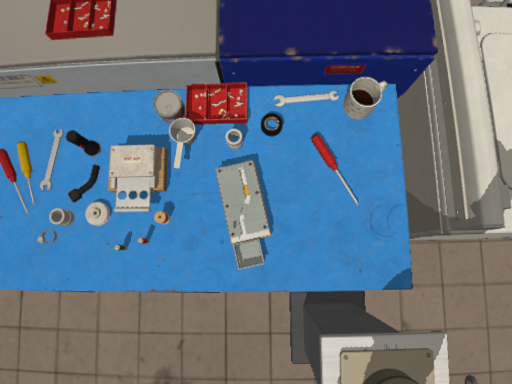

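View pics/wrist0.png

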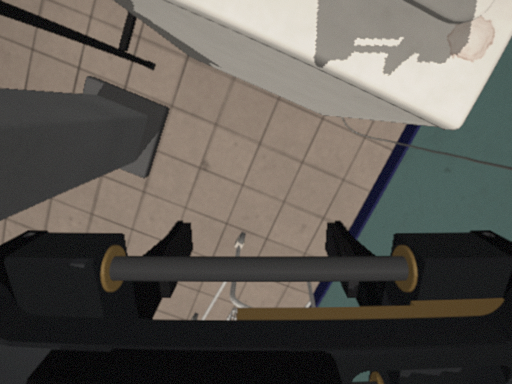

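Top view: chute at about (245,205) with its cup toward the bottom, the nearby red screwdriver running (318,138)→(357,203). Now I'll set up pixel-to-world code.

```bash
cat > h.py <<'E'
from bench import arm, optics
import cv2, numpy as np
def grab(n,save=None):
    f=optics.grab_frame(n)
    if save: cv2.imwrite(f"pics/{save}.png",f["image"][:,:,::-1])
    np.savez(f"/tmp/{n}.npz",**f); return f
def K(f): return np.array([[f["fx"],0,f["cx"]],[0,f["fy"],f["cy"]],[0,0,1.]])
def D(f): return np.array([float(f["k1"]),0,0,0,0])
def world(f,uv,z=None):
    """pixels -> world; z: intersect plane z, else depth map"""
    uv=np.atleast_2d(np.array(uv,float)); n=cv2.undistortPoints(uv[:,None],K(f),D(f))[:,0]
    T=f["world_from_camera"]; d=np.c_[n[:,0],-n[:,1],-np.ones(len(n))]@T[:3,:3].T
    if z is None: s=np.array([f["z_map"][int(round(v)),int(round(u))] for u,v in uv])
    else: s=(z-T[2,3])/d[:,2]
    return T[:3,3]+d*s[:,None]
def pix(f,P):
    P=np.atleast_2d(np.array(P,float));T=f["world_from_camera"]
    c=(P-T[:3,3])@T[:3,:3]; c=c*[1,-1,-1]
    return cv2.projectPoints(c,np.zeros(3),np.zeros(3),K(f),D(f))[0][:,0]
E
python3 - <<'E'
from h import *
f=grab("top")
print(world(f,[[318,138],[357,203],[327,155]]).round(1))
print("chute",world(f,[[217,167],[253,160],[270,234],[233,243],[250,255],[245,190]]).round(1))
print("table",world(f,[[395,90],[405,285],[300,250],[200,250]]).round(1))
im=f["image"][120:290,180:400]
cv2.imwrite("pics/top_c.png",cv2.resize(im,None,fx=3.5,fy=3.5,interpolation=cv2.INTER_CUBIC)[:,:,::-1])
E
```

```text
[[652.3 150.4  28.5]
 [480.7  56.2  16.8]
 [606.1 129.1  27.8]]
chute [[586.4 418.9   1.3]
 [603.  322.1   3.2]
 [405.2 281.1  21.5]
 [383.9 374.7  22.6]
 [353.3 332.8   6.7]
 [516.1 342.3  38.4]]
table [[ 8.007e+02 -7.900e+01 -6.400e+00]
 [ 2.707e+02 -5.990e+01 -1.900e+00]
 [ 3.641e+02  2.044e+02 -3.000e+00]
 [ 3.673e+02  4.625e+02  3.000e-01]]
```

View pics/top_c.png

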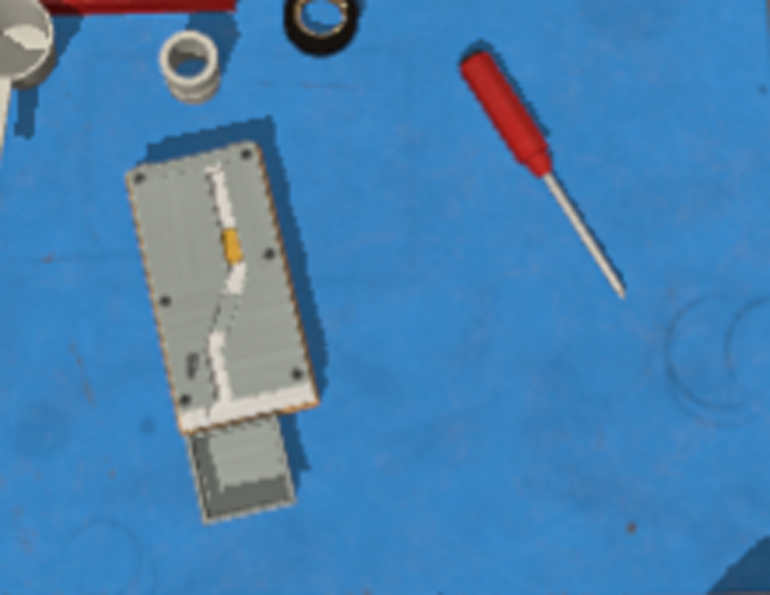

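```bash
python3 - <<'E'
from h import *
for n in("top","side"):
    f=dict(np.load(f"/tmp/{n}.npz")) if n=="top" else grab(n)
    v,u=np.mgrid[0:384:2,0:512:2]; uv=np.c_[u.ravel(),v.ravel()]
    P=world(f,uv); ok=f["z_map"][uv[:,1],uv[:,0]]>0; P=P[ok]
    for x0 in range(0,1000,100):
        r=[]
        for y0 in range(-800,500,100):
            m=(P[:,0]>=x0)&(P[:,0]<x0+100)&(P[:,1]>=y0)&(P[:,1]<y0+100)
            r.append(int(P[m,2].max()) if m.any() else None)
        print(n,x0,r)
E
```

```text
top 0 [-910, -910, -905, -908, -910, -911, 14, 103, 107, 16, -907, -910, -909]
top 100 [-907, -908, -907, -907, -910, -910, 14, 16, 17, 14, -910, -907, -908]
top 200 [-909, -908, -909, -908, None, None, None, 4, 5, 3, 3, 5, 4]
top 300 [-799, -452, -224, -187, -7, -5, -11, 4, 5, 5, 31, 42, 6]
top 400 [-767, -712, -413, -199, 70, 126, 106, 4, 18, 5, 48, 51, 22]
top 500 [None, None, None, None, 68, 127, 97, 5, 21, 31, 22, 48, 47]
top 600 [None, None, None, None, 16, 127, 99, 5, 5, 29, 22, 53, 55]
top 700 [None, None, None, 15, 17, 127, 106, 91, 94, 11, 22, 37, 54]
top 800 [None, None, None, 15, 17, 127, 146, 143, 144, 145, 145, 144, 154]
top 900 [None, None, None, 16, 74, 127, 143, 144, 144, 145, 144, 144, 154]
side 0 [None, None, None, None, None, None, 15, 435, 370, 16, None, None, None]
side 100 [-905, -909, 391, 335, -912, -911, 17, 17, 16, 15, None, None, None]
side 200 [-909, 337, 391, 336, -907, -911, -910, 4, 4, 4, 3, 4, 4]
side 300 [-8, 336, -7, -7, -8, -8, -909, 5, 5, 4, 34, 44, 3]
side 400 [0, -1, -1, -2, -1, 125, 111, 5, 19, 5, 46, 49, 23]
side 500 [15, 15, 16, 13, None, 125, 111, 5, 19, 29, 5, 47, 47]
side 600 [16, 17, 16, 13, None, 124, 102, 5, 5, 27, 21, 54, 54]
side 700 [14, 16, 15, 13, None, 124, 100, 91, 94, 11, 21, 36, 52]
side 800 [14, 16, 14, None, None, 126, 142, 144, 145, 144, 143, 143, 154]
side 900 [15, 15, 14, 15, None, 126, 141, 141, 144, 143, 143, 142, 153]
```

{"fn": "apply_moves", "kwargs": {
  "moves": [
    [[1,0.44,0.92,0.1,0],[1,0.44,0.92,0.1,0],[1,0.44,0.92,0.1,0],[1,0.44,0.92,0.1,0],[1,0.44,0.92,0.1,0],[1,0.44,0.92,0.1,0],[1,0.44,0.92,0,0],[1,0.44,0.92,0,0],[1,0.44,0.92,0,0],[1,0.44,0.92,0,0],[1,0.44,0.92,0,0],[1,0.44,0.92,0,0]]
  ]
}}

```text
clock: 1.25
ee_pos: [452.0, -133.4, 246.8]
eef_rot: [-180.0, -0.0, -67.4]
wrist_force: [1.2, -0.7, -0.6]
finger_gap: 87.0
```

{"fn": "apply_moves", "kwargs": {
  "moves": [
    [[1,0.44,0.92,0,0.5],[1,0.44,0.92,0,0.5],[1,0.44,0.92,0,0],[1,0.44,0.92,0,0],[1,0.44,0.92,0,0],[1,0.44,0.92,0,0],[1,0,0,0,0],[1,0,0,0,0]]
  ]
}}

```text
clock: 1.92
ee_pos: [557.2, 88.3, 246.0]
eef_rot: [180.0, 0.1, -61.1]
wrist_force: [-0.4, 0.0, -1.0]
finger_gap: 86.8
```

```bash
python3 - <<'E'
from h import *
f=grab("wrist","w1")
print(arm.read_state())
E
```

```text
{'clock': 1.9667, 'joint_pos': array([ 19.79136249,  14.48429387, -39.23703985,  89.50234071,
         9.23898254,  79.36490527, -81.55223767]), 'qd': array([ 1.97856831, -1.32893534,  1.51763254,  0.8044347 ,  0.040704  ,
        0.13276088,  0.38164145]), 'joint_torque': array([ -2.5901337 , -48.97611022,  -7.65146971, -39.26624537,
        -0.22902106,  -0.16883072,  -0.16338312]), 'ee_pos': array([557.08022422,  86.07385399, 246.14049826]), 'eef_rot': array([ 1.79960301e+02,  3.13008534e-02, -6.12835243e+01]), 'wrist_force': array([-1.06617665, -1.65451959,  0.20182203]), 'moment': array([-0.06195218, -0.03343426, -0.00505564]), 'finger_gap': 87.27259986685347}
```

View pics/w1.png

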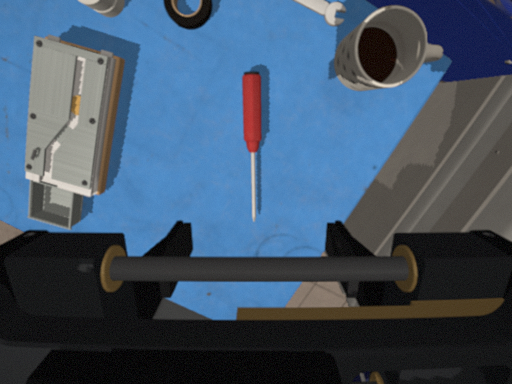

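Wrist view: screwdriver butt at (251,73), tip at (254,219); chute plate corners at (37,38), (119,58), (102,193), (26,178); token visible at (76,103).

```bash
python3 - <<'E'
from h import *
f=dict(np.load("/tmp/wrist.npz"))
im=f["image"]
cv2.imwrite("pics/w1a.png",cv2.resize(im[30:235,15:140],None,fx=4,fy=2.9*4/4+0,interpolation=cv2.INTER_CUBIC)[:,:,::-1])
hsv=cv2.cvtColor(im,cv2.COLOR_RGB2HSV)
m=((hsv[...,0]<8)|(hsv[...,0]>172))&(hsv[...,1]>150)&(hsv[...,2]>90)
m[:60]=0;m[160:]=0;m[:,:220]=0;m[:,290:]=0
ys,xs=np.nonzero(m);print(len(xs),ys.min(),ys.max())
P=world(f,np.c_[xs,ys],z=20.)
c=P[:,:2].mean(0);u,s,vt=np.linalg.svd(P[:,:2]-c);d=vt[0]*np.sign(vt[0,0])
t=(P[:,:2]-c)@d; print("c",c,"ang",np.degrees(np.arctan2(d[1],d[0])),t.min(),t.max())
tip=world(f,[[254.3,219.5]],z=13.7)[0];butt=world(f,[[251,73]],z=15)[0];print(tip,butt,np.linalg.norm(tip-butt),np.degrees(np.arctan2(*(butt-tip)[:2][::-1])))
d=(butt-tip)[:2];d/=np.linalg.norm(d)
for y in (0,50,60,70,80,95): print(y, tip[:2]+d*(108+y))
E
```

```text
1227 74 151
c [620.88634546 133.11696322] ang 29.83903150343482 -55.048409298932356 47.377658931178054
[479.99147871  52.35733466  13.7       ] [663.41009211 157.61009194  15.        ] 211.47628864298434 29.848885755113965
0 [573.66431867 106.1104653 ]
50 [617.03137421 130.99617393]
60 [625.70478531 135.97331566]
70 [634.37819642 140.95045738]
80 [643.05160753 145.92759911]
95 [656.06172419 153.3933117 ]
```

View pics/w1a.png

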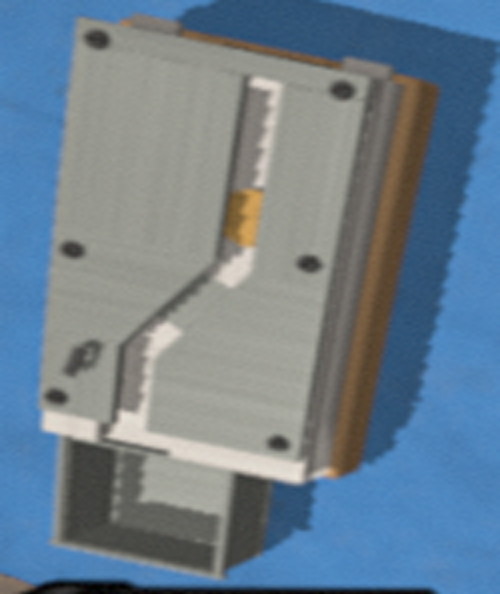

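```bash
python3 - <<'E'
from h import *
f=dict(np.load("/tmp/wrist.npz"))
print(world(f,[[337,70],[350,90],[340,40],[395,88],[190,25],[170,15]]).round(0))
# chute fit from plate corners etc
P={"c1":(37,38),"c2":(119,58)}
E
```

```text
[[723.  59.  16.]
 [713.  26.   1.]
 [759.  74.   6.]
 [747. -29.   1.]
 [677. 254.  18.]
 [675. 281.  20.]]
```

{"fn": "apply_moves", "kwargs": {
  "moves": [
    [[1,0.44,0.3,-0.4,0.19],[1,0.44,0.3,-0.8,0],[1,0.44,0.3,-0.8,0],[1,0.44,0.3,-0.8,0],[1,0.43,0.32,-0.8,0],[1,0,0,-0.8,0],[1,0,0,-0.6,0],[1,0,0,0,0],[1,0,0,0,0]]
  ]
}}

```text
clock: 2.72
ee_pos: [644.3, 144.3, 46.1]
eef_rot: [179.9, -0.0, -60.3]
wrist_force: [0.8, 0.2, -0.6]
finger_gap: 86.8
```

```bash
python3 - <<'E'
from h import *
f=grab("wrist","w2")
s=arm.read_state();print(s["clock"],s["ee_pos"],s["eef_rot"],s["joint_pos"])
E
```

```text
2.7667 [645.44789077 144.93611293  48.01906012] [-1.79957500e+02 -5.47122252e-02 -6.03405693e+01] [  8.61759728  36.15715037 -35.12036724  86.5905529   22.19128916
  64.25502184 -91.34382386]
```

View pics/w2.png

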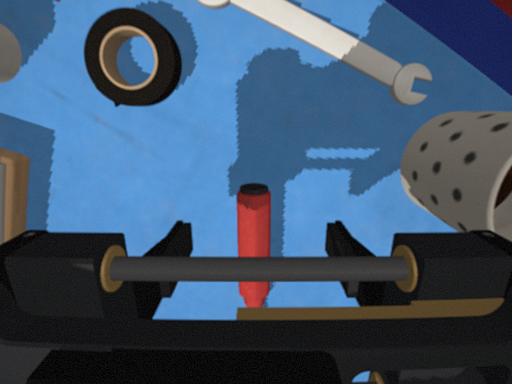

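```bash
python3 - <<'E'
from h import *
f=dict(np.load("/tmp/wrist.npz"))
b=world(f,[[254,187],[238,192],[270,192],[240,270],[269,270]],z=15)
s=arm.read_state();d=np.array([np.cos(np.radians(29.8)),np.sin(np.radians(29.8))])
for p in b: 
    q=p[:2]-s["ee_pos"][:2]; print(p.round(1),"along",q@d,"perp",q@[-d[1],d[0]])
E
```

```text
[664.7 158.2  15. ] along 23.274282618961355 perp 1.991267843514584
[655.5 166.6  15. ] along 19.462038866358046 perp 13.838854515504558
[667.2 146.1  15. ] along 19.40492661787161 perp -9.798271036067474
[598.  133.7  15. ] along -46.76148644140814 perp 13.873791238010632
[609.6 113.3  15. ] along -46.808781405901065 perp -9.666129777412879
```

{"fn": "apply_moves", "kwargs": {
  "moves": [
    [[1,0,0.02,-0.8,0],[1,0,0,-0.36,0],[1,0,0,0,0],[1,0,0,0,0]]
  ]
}}

```text
clock: 3.1
ee_pos: [645.8, 146.6, 1.9]
eef_rot: [-179.9, -0.1, -60.3]
wrist_force: [-1.1, -0.7, 0.5]
finger_gap: 87.0
```

{"fn": "apply_moves", "kwargs": {
  "moves": [
    [[0,0,0,0,0],[0,0,0,0,0],[0,0,0,0,0],[0,0,0,0,0],[0,0,0,0,0],[0,0,0,0,0],[0,0,0,0,0],[0,0,0,0,0]]
  ],
  "newtons": 4
}}

```text
clock: 3.77
ee_pos: [645.1, 147.3, 0.6]
eef_rot: [-180.0, -0.0, -60.2]
wrist_force: [-0.2, 0.1, 4.0]
finger_gap: 41.4
```

{"fn": "apply_moves", "kwargs": {
  "moves": [
    [[0,0,0,0.03,0],[0,0,0,0,0],[0,0,0,0,0],[0,0,0,0,0],[0,0,0,0,0],[0,0,0,0,0]]
  ]
}}

```text
clock: 4.27
ee_pos: [644.6, 147.0, 1.2]
eef_rot: [180.0, 0.0, -60.2]
wrist_force: [-0.9, -0.9, 0.4]
finger_gap: 25.6
```

Gripped (25.6 mm). Lift with the light grip and see if it swings down.

{"fn": "apply_moves", "kwargs": {
  "moves": [
    [[0,0,0,0.3,0],[0,0,0,0.5,0],[0,0,0,0.5,0],[0,0,0,0.5,0],[0,0,0,0.5,0],[0,0,0,0.5,0],[0,0,0,0,0]]
  ]
}}

```text
clock: 4.85
ee_pos: [646.9, 148.0, 118.7]
eef_rot: [-179.6, -0.1, -60.2]
wrist_force: [0.5, 0.3, -0.3]
finger_gap: 24.8
```

```bash
python3 - <<'E'
from h import *
f=grab("side"); cv2.imwrite("pics/s3.png",cv2.resize(f["image"][60:260,160:360],None,fx=3,fy=3)[:,:,::-1])
f=grab("wrist","w3")
s=arm.read_state();print(s["clock"],s["ee_pos"],s["wrist_force"],s["finger_gap"])
E
```

```text
4.95 [645.24994808 147.14561835 114.49426295] [-1.12071216  0.38410679 -1.25135955] 25.360786209806143
```

View pics/s3.png

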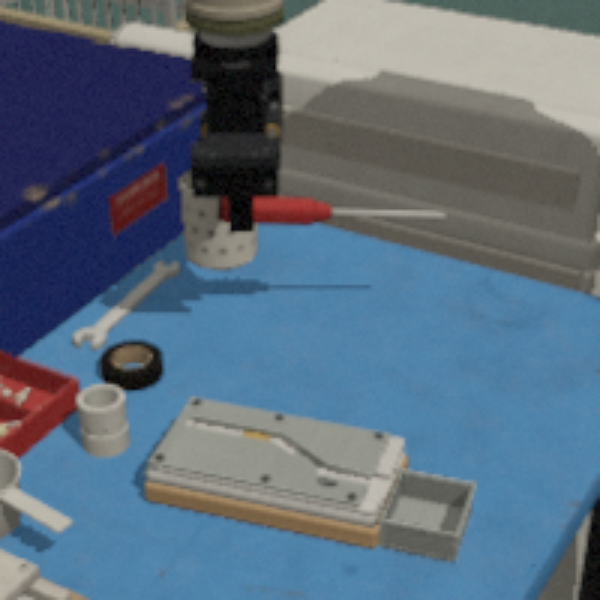

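View pics/w3.png

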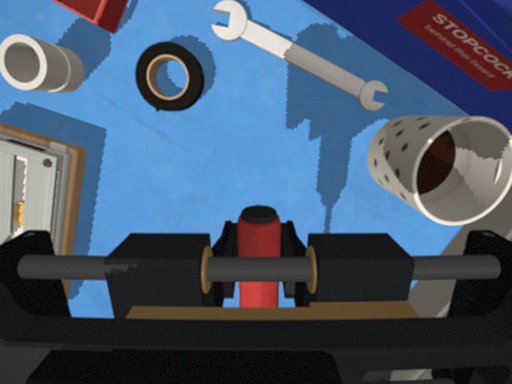

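{"fn": "apply_moves", "kwargs": {
  "moves": [
    [[0,0,0,0,0],[0,0,0,0,0],[0,0,0,1,0],[0,0,0,1,0],[0,0,0,1,0],[0,0,0,0,0]]
  ],
  "newtons": 3
}}

```text
clock: 5.45
ee_pos: [647.2, 148.5, 241.4]
eef_rot: [-179.4, -0.1, -60.2]
wrist_force: [1.3, 0.4, 0.7]
finger_gap: 24.7
```

```bash
python3 - <<'E'
from h import *
f=grab("side"); cv2.imwrite("pics/s4.png",cv2.resize(f["image"][0:260,160:420],None,fx=2,fy=2)[:,:,::-1])
s=arm.read_state();print(s["clock"],s["ee_pos"],s["wrist_force"],s["finger_gap"])
E
```

```text
5.5 [646.36406333 148.05341292 237.38398133] [-0.64092741  0.89413849 -1.78339861] 24.926205542910097
```

View pics/s4.png

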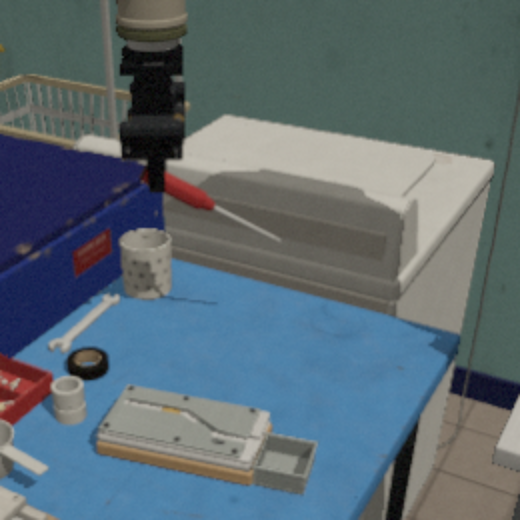

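{"fn": "apply_moves", "kwargs": {
  "moves": [
    [[0,0,0,1,0],[0,0,0,1,0],[0,0,0,-1,0],[0,0,0,-1,0],[0,0,0,1,0],[0,0,0,1,0],[0,0,0,-1,0],[0,0,0,-1,0],[0,0,0,1,0],[0,0,0,1,0],[0,0,0,0,0]]
  ]
}}

```text
clock: 6.42
ee_pos: [645.1, 147.7, 317.4]
eef_rot: [-179.8, -0.1, -60.2]
wrist_force: [2.5, 0.7, 2.0]
finger_gap: 25.3
```

```bash
python3 - <<'E'
from h import *
f=grab("side"); cv2.imwrite("pics/s5.png",cv2.resize(f["image"][0:260,160:420],None,fx=2,fy=2)[:,:,::-1])
s=arm.read_state();print(s["clock"],s["ee_pos"],s["wrist_force"],s["finger_gap"])
E
```

```text
6.4667 [645.54358561 147.70170512 315.5335422 ] [-0.33933345  0.01432863 -0.26114393] 24.925013465584627
```

View pics/s5.png

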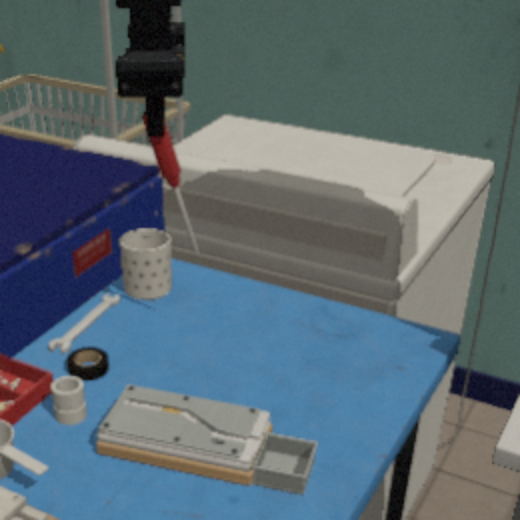

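{"fn": "apply_moves", "kwargs": {
  "moves": [
    [[0,0.2,0.12,0,0],[0,0.4,0.23,0,0],[0,0.6,0.35,0,0],[0,0.7,0.4,0,0],[0,-0.87,-0.5,0,0],[0,-0.87,-0.5,0,0],[0,-0.6,-0.35,0,0],[0,-0.4,-0.23,0,0],[0,-0.2,-0.12,0,0],[0,0,0,0,0]]
  ]
}}

```text
clock: 7.3
ee_pos: [602.3, 121.5, 312.4]
eef_rot: [179.9, -0.0, -60.3]
wrist_force: [-0.3, -0.2, -1.1]
finger_gap: 25.1
```

```bash
python3 - <<'E'
from h import *
f=grab("side"); cv2.imwrite("pics/s6.png",cv2.resize(f["image"][0:260,160:420],None,fx=2,fy=2)[:,:,::-1])
f=grab("top"); cv2.imwrite("pics/t6.png",cv2.resize(f["image"][100:290,180:410],None,fx=3,fy=3)[:,:,::-1])
s=arm.read_state();print(s["clock"],s["ee_pos"],s["wrist_force"],s["finger_gap"])
E
```

```text
7.4 [603.3650334  122.69453372 312.43627334] [ 0.40127138  0.12264546 -0.86649793] 25.42660007846357
```

View pics/s6.png

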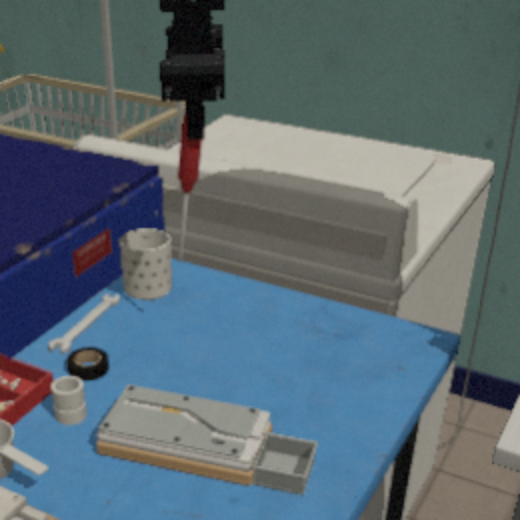

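View pics/t6.png

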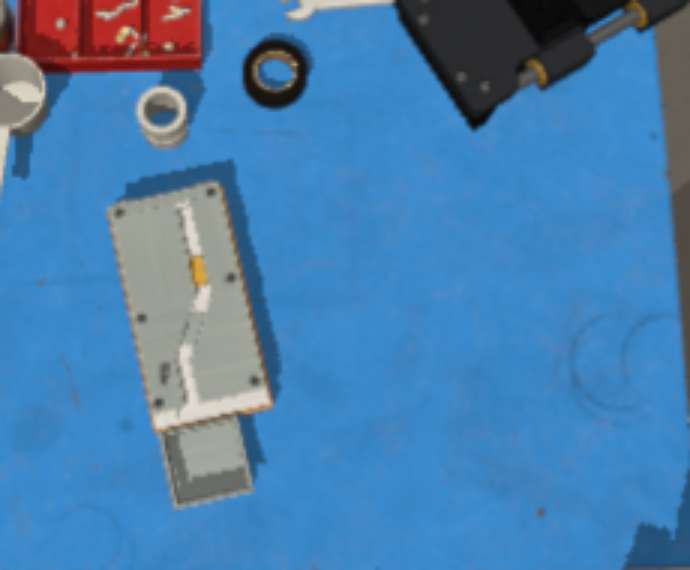

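```bash
python3 - <<'E'
from h import *
f=dict(np.load("/tmp/side.npz")); f=grab("side") if False else optics.grab_frame("side")
np.savez("/tmp/side.npz",**f)
s=arm.read_state(); p=s["ee_pos"]; d=np.array([np.cos(np.radians(29.8)),np.sin(np.radians(29.8)),0])
g=p+[0,0,18.7]
for th in (-5,0,3,5,8,10,12):
    a=np.radians(th); ax=np.array([0,0,-1])*np.cos(a)+d*np.sin(a)
    # grip at handle y~80, axis 5mm below pinch when horizontal -> now offset
    n=np.array([0,0,-1])*(-np.sin(a))+d*np.cos(a)
    o=g+n*5
    print(th,pix(f,[o,o+ax*60,o+ax*188]).round(1).tolist())
cv2.imwrite("pics/s7.png",cv2.resize(f["image"][30:140,210:310],None,fx=5,fy=5)[:,:,::-1])
E
```

```text
-5 [[254.3, 60.2], [256.8, 82.6], [261.6, 126.0]]
0 [[254.3, 60.0], [254.8, 82.5], [255.7, 126.1]]
3 [[254.3, 59.9], [253.6, 82.4], [252.3, 126.0]]
5 [[254.3, 59.9], [252.8, 82.3], [249.9, 125.8]]
8 [[254.3, 59.8], [251.6, 82.1], [246.5, 125.4]]
10 [[254.3, 59.7], [250.9, 81.9], [244.2, 125.1]]
12 [[254.3, 59.6], [250.1, 81.7], [241.9, 124.6]]
```

View pics/s7.png

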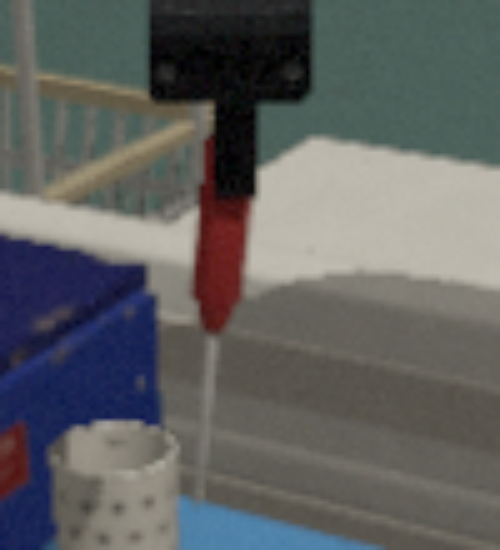

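{"fn": "apply_moves", "kwargs": {
  "moves": [
    [[0,0,0,-0.4,0],[0,0,0,-0.6,0],[0,0,0,-0.6,0],[0,0,0,-0.5,0],[0,0,0,-0.4,0],[0,0,0,-0.2,0],[0,0,0,0,0]]
  ]
}}

```text
clock: 8.03
ee_pos: [602.6, 123.2, 202.9]
eef_rot: [179.8, 0.1, -60.2]
wrist_force: [-0.0, -0.4, -1.7]
finger_gap: 25.0
```

```bash
python3 - <<'E'
from h import *
f=optics.grab_frame("side")
cv2.imwrite("pics/s8.png",cv2.resize(f["image"][60:190,200:310],None,fx=5,fy=5)[:,:,::-1])
s=arm.read_state();print(s["clock"],s["ee_pos"],s["wrist_force"],s["finger_gap"])
p=s["ee_pos"]; d=np.array([np.cos(np.radians(29.8)),np.sin(np.radians(29.8)),0])
g=p+[0,0,18.7]+5*d
for th in (0,5):
    a=np.radians(th); ax=np.array([0,0,-1])*np.cos(a)+d*np.sin(a)
    print(th,[(L,pix(f,g+ax*L).round(1).tolist()) for L in (-10,0,80,180,190,200,210)])
E
```

```text
8.0833 [603.17110191 123.44880614 204.63266555] [ 0.73369687 -0.31154416 -0.91543075] 25.358200307371092
0 [(-10, [[255.1, 96.1]]), (0, [[255.2, 99.6]]), (80, [[255.8, 126.1]]), (180, [[256.5, 156.6]]), (190, [[256.5, 159.5]]), (200, [[256.6, 162.3]]), (210, [[256.6, 165.1]])]
5 [(-10, [[255.5, 96.1]]), (0, [[255.2, 99.6]]), (80, [[253.3, 126.1]]), (180, [[251.2, 156.4]]), (190, [[251.0, 159.3]]), (200, [[250.7, 162.1]]), (210, [[250.5, 165.0]])]
```

View pics/s8.png

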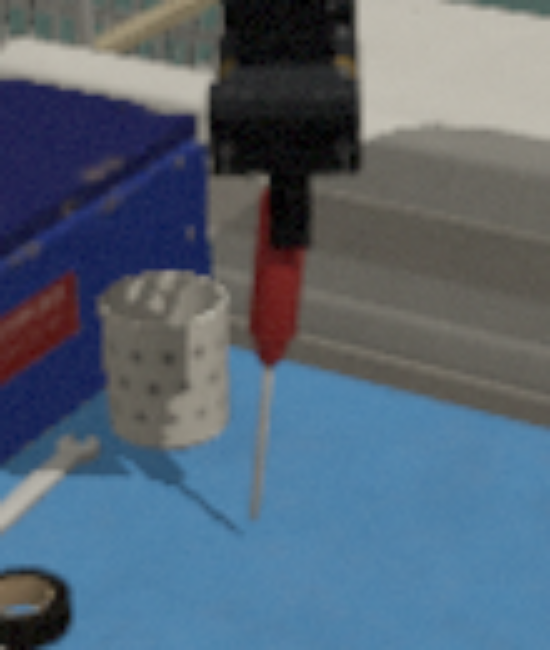

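{"fn": "apply_moves", "kwargs": {
  "moves": [
    [[0,0,0,-0.25,0],[0,0,0,-0.1,0],[0,0,0,-0.05,0],[0,0,0,-0.05,0],[0,0,0,0,0]]
  ]
}}

```text
clock: 8.5
ee_pos: [603.2, 123.0, 187.3]
eef_rot: [-180.0, -0.0, -60.2]
wrist_force: [-0.2, 0.3, -0.4]
finger_gap: 25.2
```

{"fn": "apply_moves", "kwargs": {
  "moves": [
    [[0,0,0,-0.05,0],[0,0,0,-0.05,0],[0,0,0,0,0]]
  ]
}}

```text
clock: 8.75
ee_pos: [603.5, 123.1, 183.8]
eef_rot: [-179.9, -0.0, -60.2]
wrist_force: [-0.3, -0.2, 2.8]
finger_gap: 25.0
```

{"fn": "apply_moves", "kwargs": {
  "moves": [
    [[0,0.11,0.06,0,0],[0,0.11,0.06,0,0],[0,0.11,0.06,0,0],[0,0.11,0.06,0,0],[0,0,0,0,0]]
  ]
}}

```text
clock: 9.17
ee_pos: [621.7, 133.5, 183.3]
eef_rot: [-180.0, 0.0, -60.2]
wrist_force: [-0.3, 0.5, 5.1]
finger_gap: 25.0
```

```bash
python3 - <<'E'
from h import *
f=optics.grab_frame("side")
cv2.imwrite("pics/s9.png",cv2.resize(f["image"][60:190,200:310],None,fx=5,fy=5)[:,:,::-1])
s=arm.read_state();print(s["clock"],s["ee_pos"],s["wrist_force"],s["finger_gap"])
p=s["ee_pos"]; d=np.array([np.cos(np.radians(29.8)),np.sin(np.radians(29.8)),0])
g=p+[0,0,18.7]+5*d
for th in (-3,0,3,5):
    a=np.radians(th); ax=np.array([0,0,-1])*np.cos(a)+d*np.sin(a)
    print(th,[(L,((pix(f,g+ax*L)-[200,60])*5).round(1).tolist()) for L in (-10,0,95,203)])
E
```

```text
9.2167 [621.26853512 133.22269183 183.29078131] [-0.36627983  1.11263867  3.87415747] 25.303965447855667
-3 [(-10, [[237.9, 217.4]]), (0, [[239.4, 234.4]]), (95, [[253.1, 387.4]]), (203, [[267.2, 545.1]])]
0 [(-10, [[238.9, 217.4]]), (0, [[239.4, 234.4]]), (95, [[244.5, 387.7]]), (203, [[249.7, 545.6]])]
3 [(-10, [[239.8, 217.4]]), (0, [[239.4, 234.4]]), (95, [[235.8, 387.5]]), (203, [[232.2, 545.4]])]
5 [(-10, [[240.5, 217.4]]), (0, [[239.4, 234.4]]), (95, [[230.1, 387.3]]), (203, [[220.5, 544.8]])]
```

View pics/s9.png

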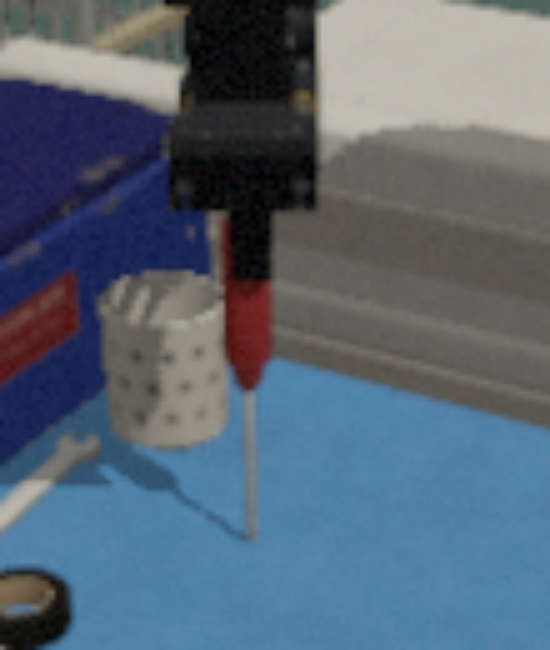

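{"fn": "apply_moves", "kwargs": {
  "moves": [
    [[0,0,0,-0.05,0],[0,0,0,-0.05,0],[0,0,0,-0.05,0],[0,0,0,-0.05,0],[0,0,0,0,0]]
  ]
}}

```text
clock: 9.63
ee_pos: [620.5, 132.5, 174.8]
eef_rot: [180.0, 0.0, -60.2]
wrist_force: [-0.2, 0.3, 2.9]
finger_gap: 24.9
```

{"fn": "apply_moves", "kwargs": {
  "moves": [
    [[0,0,0,-0.07,0],[0,0,0,-0.08,0],[0,0,0,-0.08,0],[0,0,0,-0.08,0],[0,0,0,-0.08,0],[0,0,0,-0.08,0],[0,0,0,-0.08,0],[0,0,0,0,0]]
  ]
}}

```text
clock: 10.3
ee_pos: [620.5, 132.5, 152.4]
eef_rot: [179.9, 0.0, -60.2]
wrist_force: [0.0, 0.1, 1.8]
finger_gap: 25.0
```

```bash
python3 - <<'E'
from h import *
f=optics.grab_frame("side")
cv2.imwrite("pics/s10.png",cv2.resize(f["image"][60:190,200:310],None,fx=5,fy=5)[:,:,::-1])
s=arm.read_state();print(s["clock"],s["ee_pos"],s["wrist_force"],s["finger_gap"])
p=s["ee_pos"]; d=np.array([np.cos(np.radians(29.8)),np.sin(np.radians(29.8)),0])
g=p+[0,0,18.7]+5*d
for th in (-3,0,3,5):
    a=np.radians(th); ax=np.array([0,0,-1])*np.cos(a)+d*np.sin(a)
    print(th,[(L,((pix(f,g+ax*L)-[200,60])*5).round(1).tolist()) for L in (-10,0,72,171)])
E
```

```text
10.35 [620.45727999 132.55366662 152.63728505] [-0.46892751  0.36307564  0.76348151] 25.368515495510845
-3 [(-10, [[241.5, 268.8]]), (0, [[243.0, 285.3]]), (72, [[253.2, 399.0]]), (171, [[266.1, 543.1]])]
0 [(-10, [[242.5, 268.8]]), (0, [[243.0, 285.3]]), (72, [[246.7, 399.2]]), (171, [[251.4, 543.6]])]
3 [(-10, [[243.4, 268.8]]), (0, [[243.0, 285.3]]), (72, [[240.1, 399.1]]), (171, [[236.6, 543.4]])]
5 [(-10, [[244.0, 268.8]]), (0, [[243.0, 285.3]]), (72, [[235.8, 398.9]]), (171, [[226.7, 542.9]])]
```

View pics/s10.png

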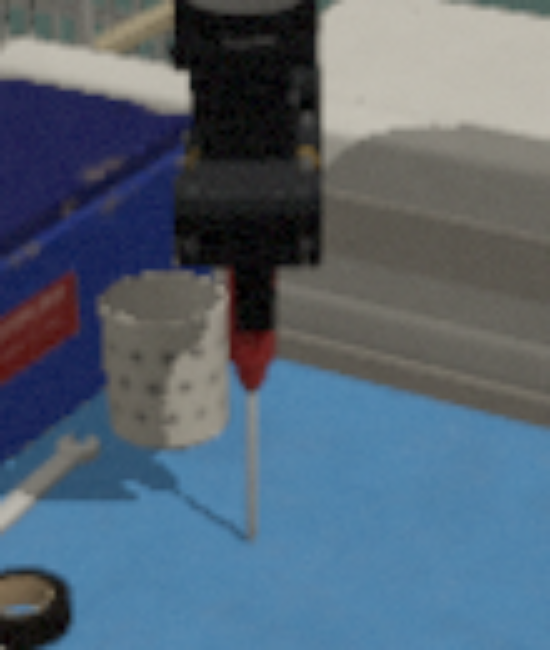

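{"fn": "apply_moves", "kwargs": {
  "moves": [
    [[0,0,0,0,0],[0,0,0,0,0],[0,0,0,0,0],[0,0,0,0.3,0],[0,0,0,0.6,0],[0,0,0,0.6,-0.5],[0,0,0,0.4,-1],[0,0,0.1,0.2,-1],[0,-0.1,0.3,0,-1],[0,-0.1,0.3,0,-1],[0,-0.1,0.3,0,-1],[0,-0.1,0.3,0,-1]]
  ],
  "newtons": 60
}}

```text
clock: 11.35
ee_pos: [604.7, 185.1, 238.3]
eef_rot: [-180.0, 0.0, -99.5]
wrist_force: [-0.0, -0.8, -1.4]
finger_gap: 24.7
```

```bash
python3 - <<'E'
from h import *
from scipy.optimize import least_squares
f=dict(np.load("/tmp/top.npz"))
# crop coords /3.5 + (180,120): features
C=lambda u,v:(180+(u+.5)/3.5-.5,120+(v+.5)/3.5-.5)
feat=[(C(213,168),(86,-14.5,43.5)),(C(236,272),(4,-14.5,43.5)),(C(213,345),(-46,14.5,43.5)),(C(191,361),(-50,31,49)),
 (C(252,462),(-131-0,14.5,33))][:4]
def m(p,P):
    c,s=np.cos(p[2]),np.sin(p[2]);P=np.array(P,float)
    return np.c_[p[0]+c*P[:,0]-s*P[:,1],p[1]+s*P[:,0]+c*P[:,1],P[:,2]]
uv=np.array([a for a,b in feat]);X=[b for a,b in feat]
r=least_squares(lambda p:(pix(f,m(p,X))-uv).ravel(),[480,350,.21])
print(r.x[:2],np.degrees(r.x[2]),r.fun.round(2))
print(m(r.x,[(62,-14.5,34),(4,-14.5,34),(-46,14.5,34),(-96,14.5,34)]).round(1))
q=pix(f,m(r.x,[(100,52,0),(100,-52,0),(-100,-52,0),(-100,52,0)]));print(((q-[180,120])*3.5).round())
E
```

```text
[489.08147465 349.48602446] 12.191825325176962 [-0.22 -1.15  0.32  0.14 -0.04  1.31 -0.07 -0.36]
[[552.7 348.4  34. ]
 [496.1 336.2  34. ]
 [441.1 353.9  34. ]
 [392.2 343.4  34. ]]
[[126. 178.]
 [259. 148.]
 [319. 404.]
 [182. 436.]]
```

{"fn": "apply_moves", "kwargs": {
  "moves": [
    [[0,-0.11,0.35,0,-0.95],[0,-0.11,0.35,0,-0.95],[0,-0.11,0.35,0,-0.95],[0,-0.11,0.35,0,-0.95],[0,-0.11,0.35,0,-0.95],[0,-0.11,0.35,0,-0.95],[0,-0.11,0.35,0,-0.95],[0,-0.11,0.35,0,-0.95],[0,-0.11,0.35,0,-0.95],[0,-0.11,0.35,0,-0.95],[0,-0.11,0.35,0,-0.95],[0,-0.11,0.35,0,-0.95]]
  ]
}}

```text
clock: 12.35
ee_pos: [568.4, 271.1, 201.4]
eef_rot: [177.4, -4.0, -137.7]
wrist_force: [0.4, -1.8, -3.9]
finger_gap: 25.0
```

{"fn": "apply_moves", "kwargs": {
  "moves": [
    [[0,0,0,-0.3,0],[0,0,0,-0.2,0],[0,0,0,0,0]]
  ]
}}

```text
clock: 12.6
ee_pos: [567.0, 270.5, 176.9]
eef_rot: [177.4, -4.3, -137.4]
wrist_force: [-0.9, -1.0, -1.0]
finger_gap: 24.6
```

```bash
python3 - <<'E'
from h import *
f=grab("wrist"); cv2.imwrite("pics/w11.png",f["image"][:,:,::-1])
s=arm.read_state();print(s["clock"],s["ee_pos"],s["eef_rot"],s["wrist_force"],s["joint_pos"].round(1))
g=grab("side"); cv2.imwrite("pics/s11.png",cv2.resize(g["image"][60:260,190:330],None,fx=4,fy=3)[:,:,::-1])
E
```

```text
12.65 [567.54771718 270.19672466 178.10289639] [ 177.31751448   -4.23645282 -137.45575781] [ 0.4775051   1.0480354  -0.60024918] [ -64.6   32.7   52.2   83.9  -26.1   81.2 -148.1]
```

View pics/w11.png

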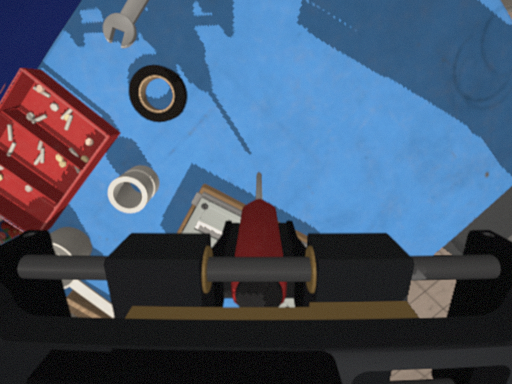

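View pics/s11.png

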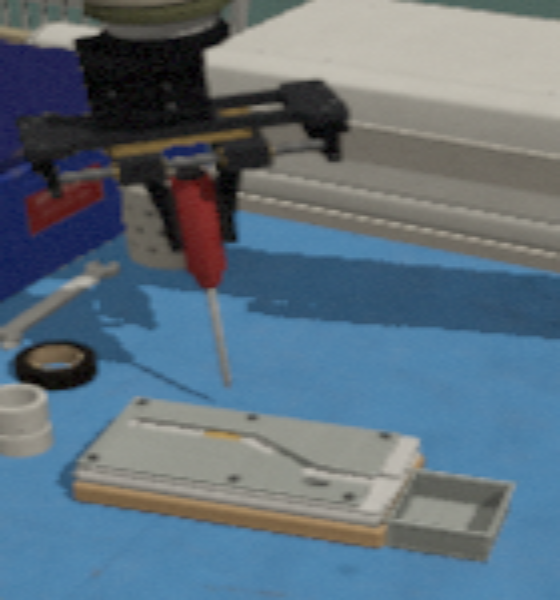

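The negative spin drove joint 7 to its limit (−148°) and tilted the hand. Since jaws at yaw 12° are equivalent, I'll turn back the positive way.

{"fn": "apply_moves", "kwargs": {
  "moves": [
    [[0,0,0,0.6,0.5],[0,0,0,0.6,1],[0,0,0,0.3,1],[0,0,0,0,1],[0,0,0,0,1],[0,0,0,0,1],[0,0,0,0,1],[0,0,0,0,1],[0,0,0,0,1],[0,0,0,0,1],[0,0,0,0,1],[0,0,0,0,1]]
  ]
}}

```text
clock: 13.7
ee_pos: [569.0, 269.6, 240.8]
eef_rot: [177.5, -4.0, -68.3]
wrist_force: [-0.8, -0.6, -1.4]
finger_gap: 25.0
```

```bash
python3 - <<'E'
from h import *
s=arm.read_state();print(s["clock"],s["ee_pos"],s["eef_rot"],s["joint_pos"].round(1))
E
```

```text
13.7 [569.0272281  269.62638072 240.75022006] [177.5154192   -3.99567718 -68.29820633] [-60.9  24.9  41.   80.5 -12.2  83.  -88.9]
```

{"fn": "apply_moves", "kwargs": {
  "moves": [
    [[0,-0.06,0.17,0,1],[0,-0.06,0.17,0,1],[0,-0.06,0.17,0,1],[0,-0.06,0.17,0,1],[0,-0.06,0.17,0,1],[0,-0.06,0.17,0,1],[0,-0.06,0.17,0,1],[0,-0.06,0.17,0,1],[0,-0.06,0.17,0,1],[0,-0.06,0.17,0,1],[0,-0.06,0.17,0,1],[0,0,0.08,0,1]]
  ]
}}

```text
clock: 14.7
ee_pos: [542.0, 348.9, 241.1]
eef_rot: [177.6, -4.2, 3.8]
wrist_force: [-0.3, -0.2, 0.1]
finger_gap: 24.6
```

{"fn": "apply_moves", "kwargs": {
  "moves": [
    [[0,0,0,-0.2,1],[0,0,0,-0.3,0.4],[0,0,0,-0.2,0],[0,0,0,0,0],[0,0,0,0,0]]
  ]
}}

```text
clock: 15.12
ee_pos: [542.3, 347.8, 212.2]
eef_rot: [177.5, -4.1, 11.7]
wrist_force: [-0.7, 0.1, -1.0]
finger_gap: 24.6
```

```bash
python3 - <<'E'
from h import *
f=grab("wrist"); cv2.imwrite("pics/w12.png",f["image"][:,:,::-1])
s=arm.read_state();print(s["clock"],s["ee_pos"],s["eef_rot"],s["wrist_force"],s["joint_pos"].round(1))
g=grab("side"); cv2.imwrite("pics/s12.png",cv2.resize(g["image"][80:260,190:330],None,fx=4,fy=3)[:,:,::-1])
E
```

```text
15.1667 [542.50715713 348.10029137 212.63935204] [177.48407073  -4.13219792  11.70556301] [-0.40122499 -0.63655602 -0.86112994] [-59.   20.5  25.9  85.6  -5.1  73.  -21.8]
```

View pics/w12.png

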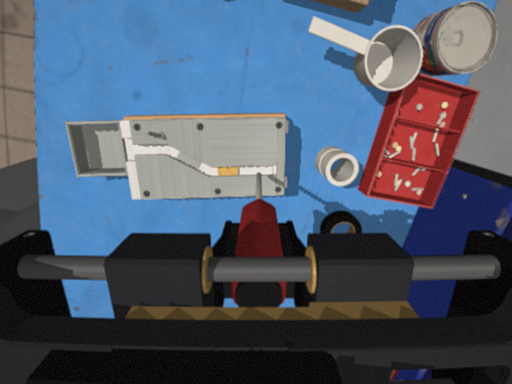

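View pics/s12.png

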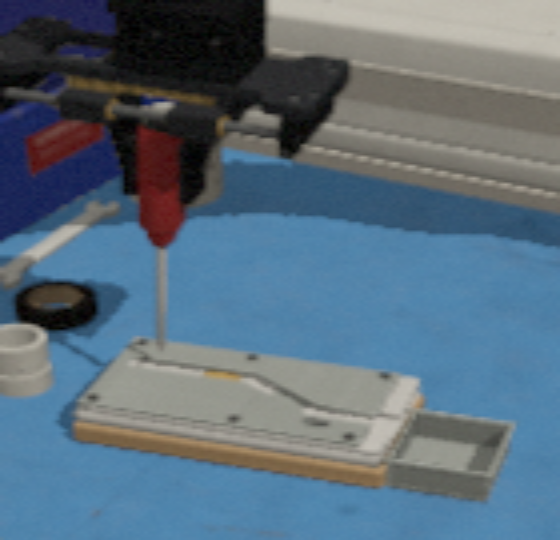

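Wrist view: tip at about (259,174) just above the slot's first straight; token at (228,171). Zooming and refitting the chute pose in this view.

```bash
python3 - <<'E'
from h import *
f=dict(np.load("/tmp/wrist.npz"))
cv2.imwrite("pics/w12z.png",cv2.resize(f["image"][105:210,120:295],None,fx=4.5,fy=4.5,interpolation=cv2.INTER_CUBIC)[:,:,::-1])
g=dict(np.load("/tmp/side.npz"))
cv2.imwrite("pics/s12z.png",cv2.resize(g["image"][180:240,205:305],None,fx=7,fy=7,interpolation=cv2.INTER_CUBIC)[:,:,::-1])
E
```

```text
(no output)
```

View pics/w12z.png

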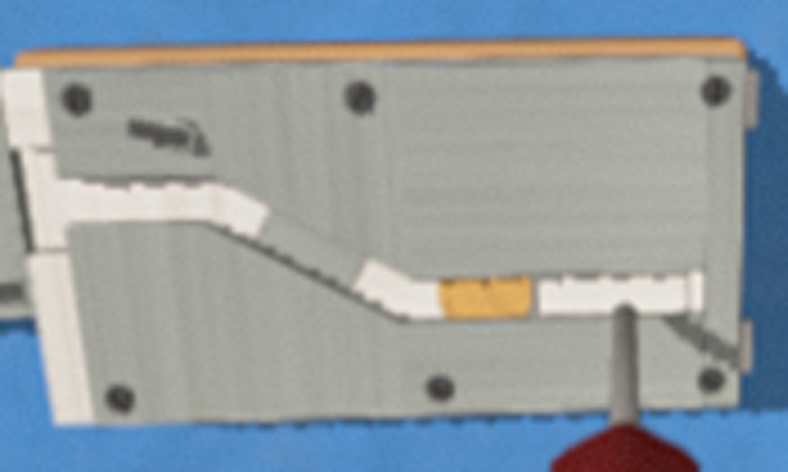

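View pics/s12z.png

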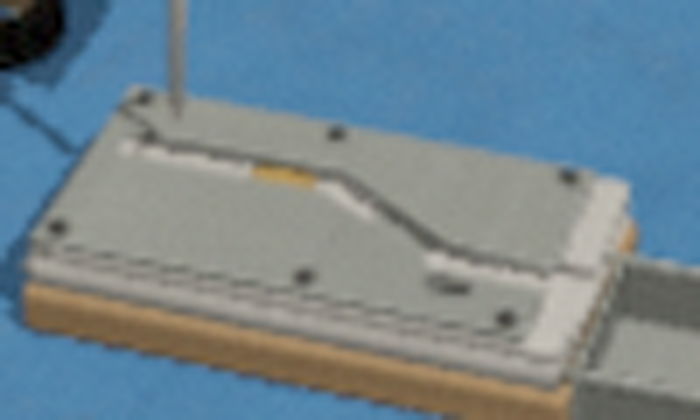

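```bash
cat >> h.py <<'E'
from scipy.optimize import least_squares
def m(p,P):
    c,s=np.cos(p[2]),np.sin(p[2]);P=np.array(P,float)
    return np.c_[p[0]+c*P[:,0]-s*P[:,1],p[1]+s*P[:,0]+c*P[:,1],P[:,2]]
def inv(p,W):
    c,s=np.cos(p[2]),np.sin(p[2]);W=np.atleast_2d(W)-[p[0],p[1],0]
    return np.c_[c*W[:,0]+s*W[:,1],-s*W[:,0]+c*W[:,1],W[:,2]]
E
python3 - <<'E'
from h import *
f=dict(np.load("/tmp/wrist.npz"));g=dict(np.load("/tmp/side.npz"))
C=lambda u,v:(120+(u+.5)/4.5-.5,105+(v+.5)/4.5-.5)
X=[(86,-14.5,43.5),(5.6,-8.5,43.5),(2.4,-20.5,43.5),(-44.4,20.5,43.5),(-47.6,8.5,43.5),(-84,20.5,43.5),(-84,8.5,43.5)]
uv=np.array([C(703,295),C(412,279),C(405,319),(C(222,182)),C(207,222),C(57,180),C(68,223)])
r=least_squares(lambda p:(pix(f,m(p,X))-uv).ravel(),[489,349,.21]);print(r.x[:2],np.degrees(r.x[2]),r.fun.reshape(-1,2).round(2).tolist())
np.save("/tmp/pose_w.npy",r.x)
S=lambda u,v:(205+(u+.5)/7-.5,180+(v+.5)/7-.5)
X2=[(86,-14.5,43.5),(5.6,-8.5,43.5),(-44.4,20.5,43.5),(-50,31,49)]
# side: near(+y) edge of slot is white floor seen: use far edge corners: 
X2=[(2.4,-20.5,43.5),(-47.6,8.5,43.5)]; uv2=np.array([S(345,175),S(443,243)])
print("side resid w/ wrist pose",(pix(g,m(r.x,X2))-uv2).round(2).tolist(), "px; mm/px ~2.5")
s=arm.read_state()
tw=world(f,[C(625,308)],z=60)[0]; ts=world(g,[S(178,115)],z=60)[0]
print("tip wrist",tw.round(1),"tip side",ts.round(1))
# triangulate
res=least_squares(lambda q:np.r_[(pix(f,q)-[C(625,308)]).ravel(),(pix(g,q)-[S(178,115)]).ravel()],[552,348,60.]);print(res.x,res.fun)
print("tip in chute",inv(r.x,tw),inv(r.x,res.x))
print("token", [inv(r.x,world(f,[C(u,298)],z=36.8)).round(1).tolist() for u in(438,532)])
print(s["ee_pos"])
E
```

```text
[490.98685229 349.2521775 ] 11.847056368881804 [[1.11, 0.02], [0.22, 0.22], [-0.28, 0.88], [-1.73, -1.26], [-0.03, -0.02], [0.88, -0.1], [-0.09, 0.45]]
side resid w/ wrist pose [[-1.02, -0.25], [0.5, 0.76]] px; mm/px ~2.5
tip wrist [554.2 349.1  60. ] tip side [554.2 346.5  60. ]
[553.76568664 349.4045941   61.7540618 ] [-0.22060436  0.11713597 -0.53002341  0.07923802]
tip in chute [[ 61.85715402 -13.09085525  60.        ]] [[ 61.47288032 -12.73931939  61.7540618 ]]
token [[[11.5, -15.5, 36.8]], [[37.5, -16.1, 36.8]]]
[542.55105522 348.29646519 212.75647648]
```

{"fn": "apply_moves", "kwargs": {
  "moves": [
    [[0,0.01,-0.03,-0.1,0],[0,0,0,-0.15,0],[0,0,0,-0.15,0],[0,0,0,-0.1,0],[0,0,0,0,0],[0,0,0,0,0]]
  ]
}}

```text
clock: 15.72
ee_pos: [542.4, 347.0, 191.4]
eef_rot: [177.4, -4.1, 11.8]
wrist_force: [-0.1, 0.6, -0.7]
finger_gap: 24.7
```

```bash
python3 - <<'E'
from h import *
f=grab("wrist")
s=arm.read_state();print(s["clock"],s["ee_pos"],s["eef_rot"],s["wrist_force"])
cv2.imwrite("pics/w13z.png",cv2.resize(f["image"][105:210,120:295],None,fx=4.5,fy=4.5,interpolation=cv2.INTER_CUBIC)[:,:,::-1])
E
```

```text
15.7667 [542.5170691  347.14384276 191.75890478] [177.43232687  -4.08426589  11.80940502] [-0.23790417  1.06793217 -0.44191175]
```

View pics/w13z.png

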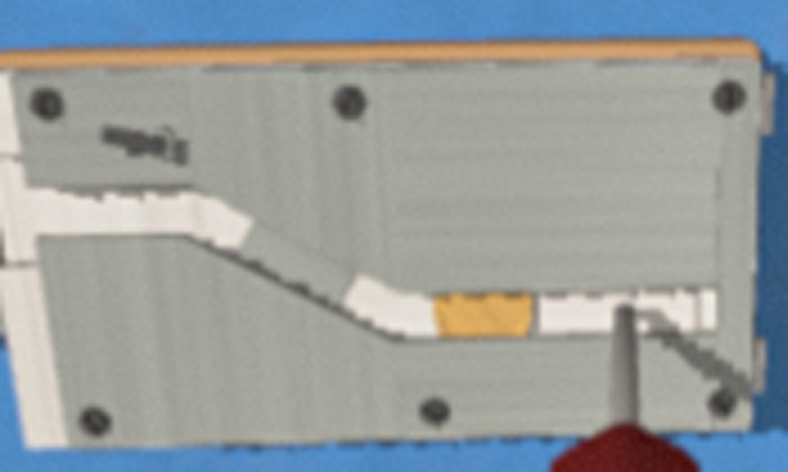

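```bash
cat >> h.py <<'E'
def avg(n=6):
    R=[]
    for i in range(n):
        R.append(arm.read_state()); optics.grab_frame("wrist")
    R.append(arm.read_state()); 
    for k in("ee_pos","wrist_force","moment","eef_rot"):
        a=np.array([r[k] for r in R]); print(k,a.mean(0).round(3),"sd",a.std(0).round(3))
    print("t",R[-1]["clock"],"tau",np.mean([r["joint_torque"] for r in R],0).round(3))
E
python3 -c "
from h import *
avg(6)"
```

```text
ee_pos [542.626 347.175 192.027] sd [0.054 0.031 0.125]
wrist_force [-0.008  0.508 -0.844] sd [0.383 0.342 0.323]
moment [0.029 0.001 0.004] sd [0.031 0.036 0.027]
eef_rot [177.449  -4.106  11.806] sd [0.008 0.01  0.003]
t 16.0667 tau [-2.7000e-02 -5.9297e+01  7.3450e+00 -3.8437e+01  2.9500e-01 -2.7900e-01
 -5.0000e-03]
```

{"fn": "apply_moves", "kwargs": {
  "moves": [
    [[0,0,0,-0.05,0],[0,0,0,-0.04,0],[0,0,0,0,0],[0,0,0,0,0]]
  ]
}}

```text
clock: 16.4
ee_pos: [542.4, 347.0, 188.0]
eef_rot: [177.4, -4.1, 11.8]
wrist_force: [-1.4, -0.1, -0.8]
finger_gap: 24.8
```

```bash
python3 -c "
from h import *
avg(4)"
```

```text
ee_pos [542.528 347.085 188.183] sd [0.052 0.035 0.105]
wrist_force [-0.349 -0.172 -0.839] sd [0.661 0.379 0.574]
moment [ 0.057 -0.017 -0.003] sd [0.023 0.021 0.04 ]
eef_rot [177.44   -4.087  11.806] sd [0.005 0.009 0.001]
t 16.6 tau [-7.0000e-03 -5.9501e+01  7.4070e+00 -3.8400e+01  2.9500e-01 -2.8300e-01
 -3.0000e-03]
```

{"fn": "apply_moves", "kwargs": {
  "moves": [
    [[0,0,0,-0.025,0],[0,0,0,0,0]]
  ]
}}

```text
clock: 16.77
ee_pos: [542.5, 347.1, 187.1]
eef_rot: [177.4, -4.1, 11.8]
wrist_force: [-0.5, 0.7, -0.9]
finger_gap: 24.7
```

{"fn": "apply_moves", "kwargs": {
  "moves": [
    [[0,0,0,-0.02,0],[0,0,0,0,0]]
  ]
}}

```text
clock: 16.93
ee_pos: [542.6, 347.1, 186.6]
eef_rot: [177.5, -4.1, 11.8]
wrist_force: [-1.2, 0.1, 1.4]
finger_gap: 24.7
```

{"fn": "apply_moves", "kwargs": {
  "moves": [
    [[0,0,0,-0.02,0],[0,0,0,0,0]]
  ]
}}

```text
clock: 17.1
ee_pos: [542.7, 347.2, 186.1]
eef_rot: [177.5, -4.1, 11.8]
wrist_force: [-2.1, -0.2, 4.3]
finger_gap: 25.0
```

```bash
python3 -c "
from h import *
avg(4)"
```

```text
ee_pos [542.698 347.173 186.068] sd [0.009 0.011 0.04 ]
wrist_force [-1.502 -0.299  4.993] sd [0.58  0.205 0.647]
moment [-0.223  0.297 -0.019] sd [0.026 0.019 0.042]
eef_rot [177.462  -4.12   11.802] sd [0.002 0.001 0.002]
t 17.3 tau [ 8.3000e-02 -5.6564e+01  7.0490e+00 -3.6525e+01  2.1800e-01 -8.2200e-01
 -1.0000e-02]
```

{"fn": "apply_moves", "kwargs": {
  "moves": [
    [[0,0,0,0.03,0],[0,-0.03,-0.006,0,0],[0,-0.06,-0.013,0,0],[0,-0.06,-0.013,0,0],[0,-0.06,-0.013,0,0],[0,-0.06,-0.013,0,0],[0,-0.06,-0.013,0,0],[0,-0.06,-0.013,0,0],[0,-0.06,-0.013,0,0]]
  ]
}}

```text
clock: 18.05
ee_pos: [524.2, 343.1, 186.8]
eef_rot: [177.4, -4.1, 11.8]
wrist_force: [0.5, 0.2, 0.1]
finger_gap: 24.8
```

```bash
python3 -c "
from h import *
avg(3)
f=grab('wrist')
cv2.imwrite('pics/w14z.png',cv2.resize(f['image'][105:210,120:295],None,fx=4.5,fy=4.5,interpolation=cv2.INTER_CUBIC)[:,:,::-1])"
```

```text
ee_pos [523.966 343.145 186.742] sd [0.159 0.005 0.025]
wrist_force [-0.363  0.244  0.68 ] sd [0.873 0.447 0.394]
moment [-0.035  0.066 -0.007] sd [0.072 0.236 0.018]
eef_rot [177.442  -4.054  11.816] sd [0.002 0.017 0.007]
t 18.2 tau [ 1.2900e-01 -5.6068e+01  6.6660e+00 -3.8188e+01  2.9000e-01 -4.7000e-01
  3.0000e-03]
```

View pics/w14z.png

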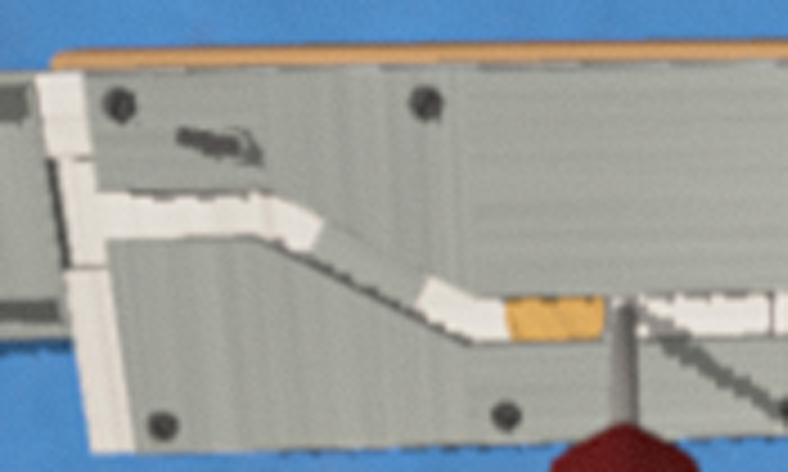

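{"fn": "apply_moves", "kwargs": {
  "moves": [
    [[0,-0.03,-0.007,0.005,0],[0,-0.05,-0.012,0,0],[0,-0.06,-0.014,0,0],[0,-0.06,-0.014,0,0],[0,-0.06,-0.014,0,0],[0,-0.06,-0.014,0,0],[0,-0.06,-0.014,0,0],[0,-0.06,-0.014,0,0],[0,-0.06,-0.014,0,0],[0,-0.06,-0.014,0,0],[0,-0.06,-0.014,0,0],[0,-0.05,-0.012,0,0]]
  ]
}}

```text
clock: 19.25
ee_pos: [497.5, 336.9, 187.0]
eef_rot: [177.4, -4.1, 11.8]
wrist_force: [0.7, 0.0, -0.7]
finger_gap: 25.4
```

```bash
python3 -c "
from h import *
avg(3)
f=grab('wrist')
cv2.imwrite('pics/w15z.png',cv2.resize(f['image'][105:210,120:295],None,fx=4.5,fy=4.5,interpolation=cv2.INTER_CUBIC)[:,:,::-1])"
```

```text
ee_pos [497.432 336.945 187.055] sd [0.139 0.037 0.021]
wrist_force [ 0.263 -0.194 -0.642] sd [0.409 0.451 0.477]
moment [ 0.01  -0.041 -0.007] sd [0.027 0.044 0.044]
eef_rot [177.449  -4.087  11.815] sd [0.002 0.006 0.003]
t 19.4 tau [ 9.1000e-02 -5.2495e+01  5.5250e+00 -3.8396e+01  3.1900e-01 -2.5800e-01
 -2.0000e-03]
```

View pics/w15z.png

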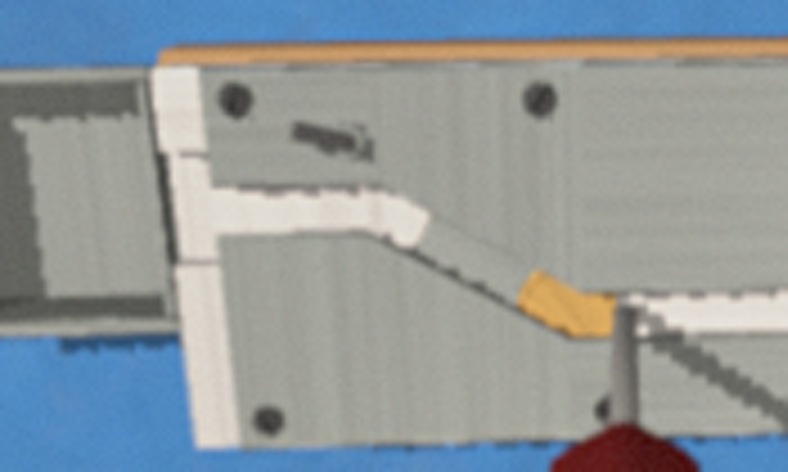

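{"fn": "apply_moves", "kwargs": {
  "moves": [
    [[0,-0.05,-0.008,0,0],[0,-0.06,-0.009,0,0],[0,-0.06,-0.009,0,0],[0,-0.06,-0.009,0,0],[0,-0.06,-0.009,0,0],[0,-0.06,0.019,0,0],[0,-0.06,0.02,0,0],[0,-0.06,0.02,0,0],[0,-0.06,0.02,0.0025,0],[0,-0.05,0.016,0,0]]
  ]
}}

```text
clock: 20.28
ee_pos: [474.2, 339.2, 187.1]
eef_rot: [177.4, -4.1, 11.8]
wrist_force: [-0.2, -0.1, -0.5]
finger_gap: 24.9
```

```bash
python3 -c "
from h import *
avg(3)
f=grab('wrist')
cv2.imwrite('pics/w16z.png',cv2.resize(f['image'][105:210,120:295],None,fx=4.5,fy=4.5,interpolation=cv2.INTER_CUBIC)[:,:,::-1])"
```

```text
ee_pos [474.168 339.249 187.123] sd [0.168 0.108 0.01 ]
wrist_force [ 0.178 -0.042 -1.166] sd [0.243 0.103 0.599]
moment [ 0.025 -0.007  0.004] sd [0.037 0.04  0.011]
eef_rot [177.45   -4.085  11.829] sd [0.003 0.004 0.009]
t 20.4333 tau [ 2.5500e-01 -4.9872e+01  4.7840e+00 -3.8355e+01  3.5100e-01 -2.5200e-01
 -3.0000e-03]
```

View pics/w16z.png

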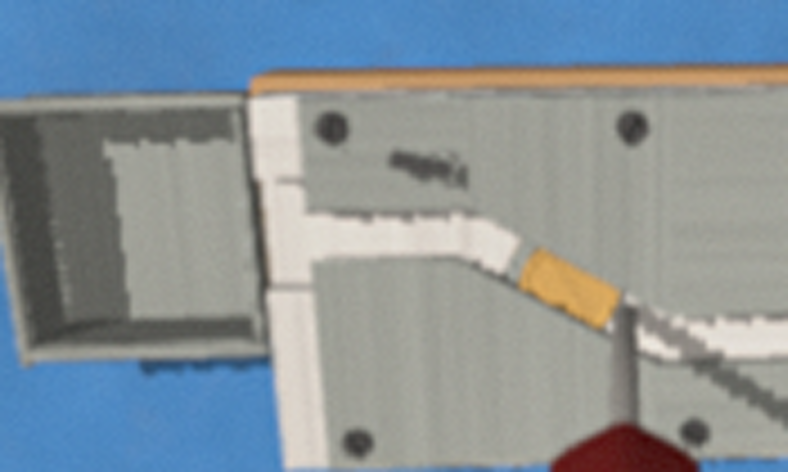

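{"fn": "apply_moves", "kwargs": {
  "moves": [
    [[0,-0.04,0.013,0,0],[0,-0.06,0.0195,0,0],[0,-0.06,0.0195,0,0],[0,-0.06,0.0195,0,0],[0,-0.06,0.0195,0,0],[0,-0.06,0.0195,0,0],[0,-0.06,0.0195,0,0],[0,-0.06,0.0195,0,0],[0,-0.06,0.0195,0,0],[0,-0.05,0.016,0,0]]
  ]
}}

```text
clock: 21.32
ee_pos: [451.4, 346.5, 187.1]
eef_rot: [177.4, -4.1, 11.8]
wrist_force: [0.4, -0.3, -2.0]
finger_gap: 24.9
```

```bash
python3 -c "
from h import *
avg(3)
f=grab('wrist')
cv2.imwrite('pics/w17z.png',cv2.resize(f['image'][105:210,120:295],None,fx=4.5,fy=4.5,interpolation=cv2.INTER_CUBIC)[:,:,::-1])"
```

```text
ee_pos [451.377 346.585 187.129] sd [0.16  0.084 0.006]
wrist_force [ 0.19  -0.083 -1.301] sd [0.214 0.421 0.649]
moment [ 0.047 -0.006 -0.007] sd [0.026 0.019 0.024]
eef_rot [177.45   -4.086  11.825] sd [0.003 0.004 0.009]
t 21.4667 tau [ 2.4700e-01 -4.7875e+01  4.0670e+00 -3.8324e+01  3.6200e-01 -2.3700e-01
 -2.0000e-03]
```

View pics/w17z.png

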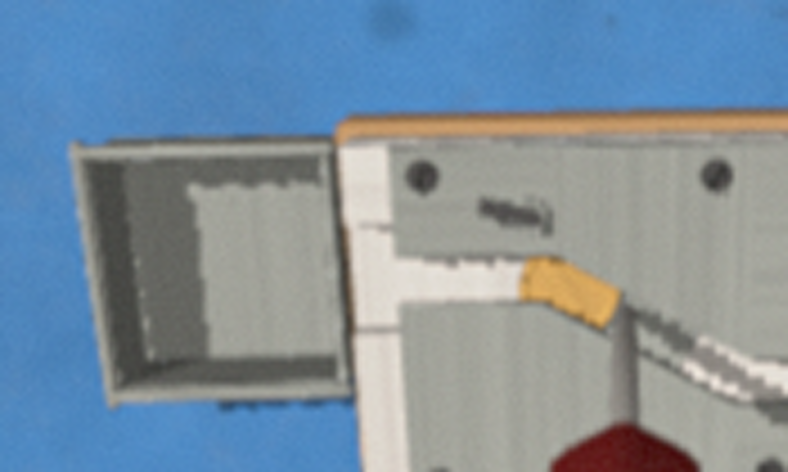

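{"fn": "apply_moves", "kwargs": {
  "moves": [
    [[0,-0.05,0.016,0,0],[0,-0.06,0.0195,0,0],[0,-0.06,0.0195,0,0],[0,-0.06,0.0195,0,0],[0,-0.06,0.0195,0,0],[0,-0.06,0.0195,-0.0025,0],[0,-0.06,0.0195,-0.0025,0],[0,-0.06,0.0195,-0.0025,0],[0,-0.04,0.012,0,0]]
  ]
}}

```text
clock: 22.27
ee_pos: [431.2, 353.2, 186.9]
eef_rot: [177.5, -4.1, 11.8]
wrist_force: [1.6, 0.4, -1.0]
finger_gap: 24.9
```

```bash
python3 -c "
from h import *
avg(3)
f=grab('wrist')
cv2.imwrite('pics/w18z.png',cv2.resize(f['image'][105:210,120:295],None,fx=4.5,fy=4.5,interpolation=cv2.INTER_CUBIC)[:,:,::-1])"
```

```text
ee_pos [431.155 353.22  186.908] sd [0.101 0.061 0.011]
wrist_force [ 0.673  0.336 -0.676] sd [0.642 0.447 0.29 ]
moment [ 0.146 -0.231  0.017] sd [0.004 0.094 0.032]
eef_rot [177.457  -4.107  11.823] sd [0.002 0.008 0.004]
t 22.4167 tau [ 6.4000e-02 -4.6044e+01  3.2750e+00 -3.7729e+01  2.6800e-01  1.1800e-01
 -1.0000e-02]
```

View pics/w18z.png

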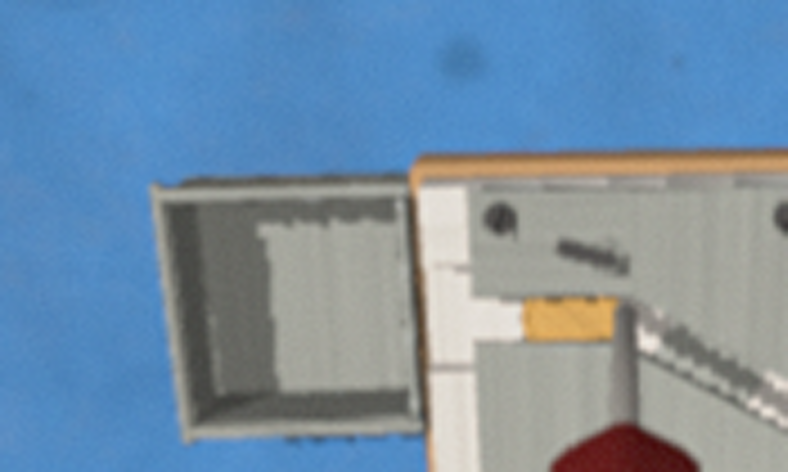

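{"fn": "apply_moves", "kwargs": {
  "moves": [
    [[0,-0.04,-0.006,-0.003,0],[0,-0.05,-0.011,0,0],[0,-0.06,-0.0127,0,0],[0,-0.06,-0.0127,0,0],[0,-0.06,-0.0127,0,0]]
  ]
}}

```text
clock: 22.88
ee_pos: [420.3, 350.7, 186.7]
eef_rot: [177.4, -4.1, 11.8]
wrist_force: [0.6, 0.5, 0.8]
finger_gap: 24.7
```

```bash
python3 -c "
from h import *
avg(2)
f=grab('wrist')
cv2.imwrite('pics/w19z.png',cv2.resize(f['image'][105:210,120:295],None,fx=4.5,fy=4.5,interpolation=cv2.INTER_CUBIC)[:,:,::-1])"
```

```text
ee_pos [420.008 350.695 186.729] sd [0.189 0.005 0.006]
wrist_force [ 0.627 -0.009  0.591] sd [0.364 0.37  0.173]
moment [ 0.06  -0.207  0.017] sd [0.07  0.136 0.023]
eef_rot [177.447  -4.071  11.818] sd [0.001 0.012 0.008]
t 22.9833 tau [ 1.3600e-01 -4.3891e+01  2.8200e+00 -3.7728e+01  1.9700e-01 -3.9000e-02
  3.4000e-02]
```

View pics/w19z.png

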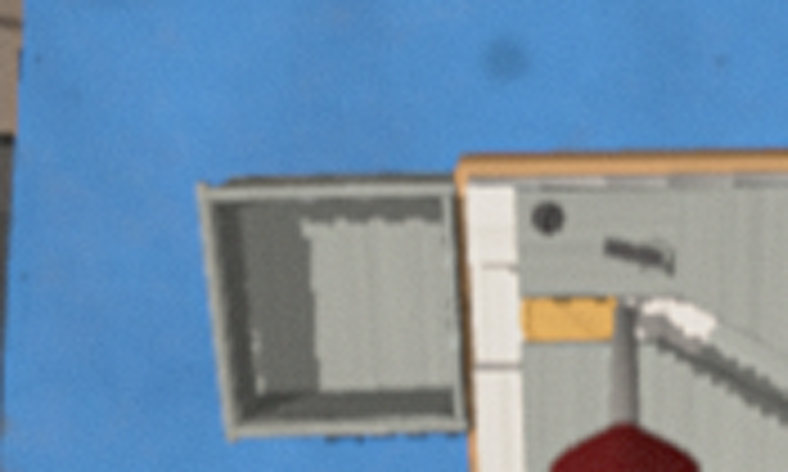

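{"fn": "apply_moves", "kwargs": {
  "moves": [
    [[0,-0.05,-0.011,0,0],[0,-0.06,-0.0127,0,0],[0,-0.06,-0.0127,0,0],[0,-0.06,-0.0127,0,0],[0,-0.06,-0.0127,0,0],[0,-0.06,-0.0127,0,0],[0,-0.06,-0.0127,0,0],[0,-0.06,-0.0127,0,0]]
  ]
}}

```text
clock: 23.7
ee_pos: [401.5, 346.7, 186.7]
eef_rot: [177.4, -4.1, 11.8]
wrist_force: [1.0, -0.3, 1.0]
finger_gap: 25.0
```

```bash
python3 -c "
from h import *
avg(2)
f=grab('wrist')
cv2.imwrite('pics/w20z.png',cv2.resize(f['image'][105:210,120:295],None,fx=4.5,fy=4.5,interpolation=cv2.INTER_CUBIC)[:,:,::-1])"
```

```text
ee_pos [401.229 346.692 186.673] sd [0.181 0.009 0.027]
wrist_force [ 0.076 -0.287  0.604] sd [0.766 0.355 0.334]
moment [-0.024 -0.003 -0.002] sd [0.06  0.171 0.025]
eef_rot [177.441  -4.071  11.819] sd [0.001 0.014 0.007]
t 23.8 tau [ 1.7400e-01 -4.1361e+01  2.1340e+00 -3.7890e+01  2.9100e-01 -2.4900e-01
  3.1000e-02]
```

View pics/w20z.png

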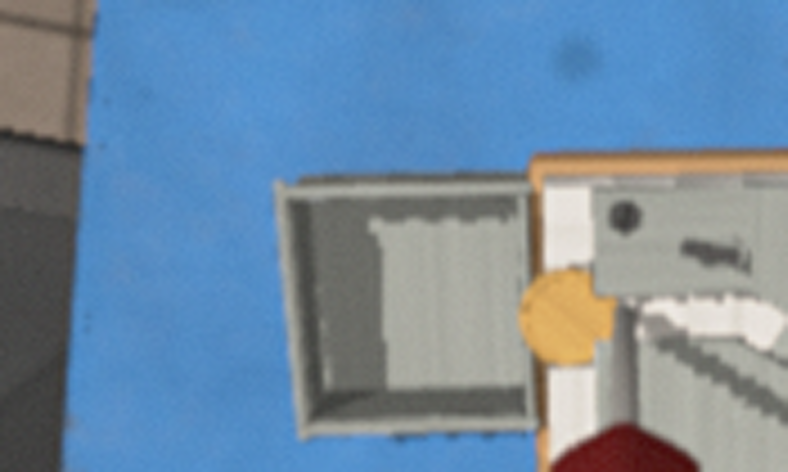

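{"fn": "apply_moves", "kwargs": {
  "moves": [
    [[0,-0.05,-0.011,0,0],[0,-0.06,-0.0127,0,0],[0,-0.06,-0.0127,0,0],[0,-0.06,-0.0127,0,0],[0,-0.06,-0.0127,0,0],[0,-0.06,-0.0127,0,0],[0,-0.06,-0.0127,0,0],[0,-0.06,-0.0127,0,0]]
  ]
}}

```text
clock: 24.52
ee_pos: [382.7, 342.7, 186.7]
eef_rot: [177.4, -4.1, 11.8]
wrist_force: [0.6, 0.6, 0.2]
finger_gap: 24.8
```

```bash
python3 -c "
from h import *
avg(1)
f=grab('wrist')
cv2.imwrite('pics/w21z.png',cv2.resize(f['image'][105:210,120:295],None,fx=4.5,fy=4.5,interpolation=cv2.INTER_CUBIC)[:,:,::-1])"
```

```text
ee_pos [382.465 342.7   186.697] sd [0.217 0.006 0.022]
wrist_force [0.387 0.585 0.362] sd [0.214 0.063 0.203]
moment [ 0.018 -0.13  -0.009] sd [0.055 0.152 0.022]
eef_rot [177.445  -4.079  11.813] sd [0.001 0.011 0.007]
t 24.5667 tau [  0.273 -38.7     1.501 -38.015   0.238  -0.168   0.107]
```

View pics/w21z.png

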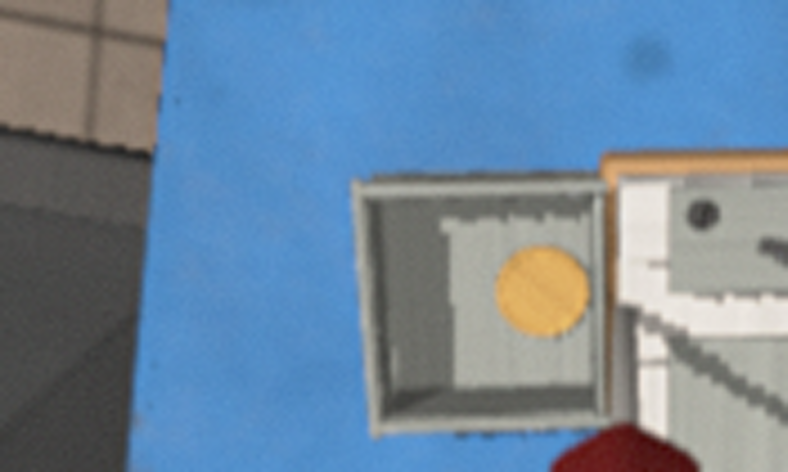

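Token is in the cup. Lift straight out and carry the screwdriver to free table.

{"fn": "apply_moves", "kwargs": {
  "moves": [
    [[0,0,0,0.15,0],[0,0,0,0.3,0],[0,0,0,0.5,0],[0,0,0,0.6,0],[0,0.1,-0.2,0.2,0],[0,0.25,-0.5,0,0],[0,0.35,-0.7,0,0],[0,0.4,-0.8,0,0],[0,0.4,-0.8,0,0],[0,0.4,-0.8,0,0],[0,0.4,-0.8,0,0],[0,0.4,-0.8,0,0]]
  ]
}}

```text
clock: 25.62
ee_pos: [491.4, 124.3, 256.7]
eef_rot: [177.5, -4.1, 11.8]
wrist_force: [1.5, 1.0, -0.4]
finger_gap: 24.5
```

{"fn": "apply_moves", "kwargs": {
  "moves": [
    [[0,0.4,-0.8,0,0],[0,0.35,-0.7,0,0],[0,0.3,-0.6,-0.2,0],[0,0.17,-0.37,-0.5,0],[0,0,0,-0.6,0],[0,0,0,-0.4,0],[0,0,0,0,0]]
  ]
}}

```text
clock: 26.2
ee_pos: [537.7, 26.7, 185.4]
eef_rot: [177.4, -3.8, 11.7]
wrist_force: [0.0, 0.3, -0.9]
finger_gap: 24.8
```

```bash
python3 -c "
from h import *
avg(1);print(arm.read_state()['joint_pos'].round(1))
f=grab('side');cv2.imwrite('pics/s22.png',f['image'][:,:,::-1])
f=grab('top');cv2.imwrite('pics/t22.png',f['image'][:,:,::-1])"
```

```text
ee_pos [538.176  26.953 186.425] sd [0.452 0.219 1.001]
wrist_force [ 0.54  -0.231 -0.876] sd [0.524 0.538 0.023]
moment [ 0.061  0.018 -0.001] sd [0.015 0.027 0.011]
eef_rot [177.4    -3.846  11.754] sd [0.005 0.062 0.013]
t 26.25 tau [  0.792 -32.764   3.937 -37.699  -0.049  -1.133   0.204]
[-49.4   6.6  43.4 105.2  -2.6  65.8   6.3]
```

View pics/s22.png

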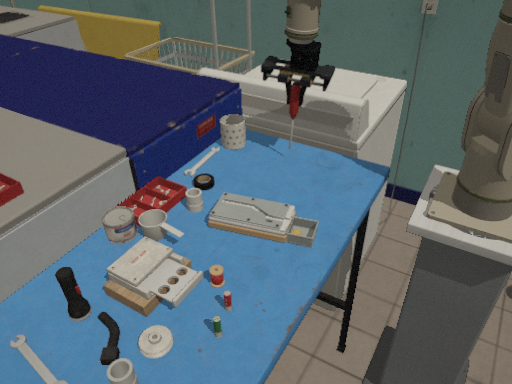

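View pics/t22.png

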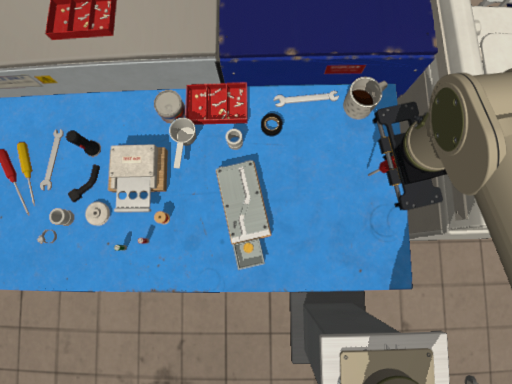

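{"fn": "apply_moves", "kwargs": {
  "moves": [
    [[0,0,0,-0.3,0],[0,0,0,-0.3,0],[0,0,0,-0.12,0],[0,0,0,-0.05,0],[0,0,0,0,0]]
  ]
}}

```text
clock: 26.77
ee_pos: [540.0, 28.1, 158.5]
eef_rot: [177.4, -4.1, 11.8]
wrist_force: [0.2, -0.5, -0.7]
finger_gap: 24.8
```

{"fn": "apply_moves", "kwargs": {
  "moves": [
    [[0,0,0,-0.05,0],[0,0,0,0,0]]
  ]
}}

```text
clock: 26.93
ee_pos: [540.0, 28.0, 156.4]
eef_rot: [177.5, -4.1, 11.8]
wrist_force: [0.5, -0.5, -0.4]
finger_gap: 25.1
```

{"fn": "apply_moves", "kwargs": {
  "moves": [
    [[0,0,0,-0.05,0],[0,0,0,-0.04,0],[0,0,0,-0.03,0],[0,0,0,0,0]]
  ],
  "newtons": 3
}}

```text
clock: 27.27
ee_pos: [540.1, 28.0, 151.4]
eef_rot: [177.4, -4.1, 11.8]
wrist_force: [0.1, -0.6, 3.5]
finger_gap: 24.8
```

{"fn": "apply_moves", "kwargs": {
  "moves": [
    [[0,-0.025,0.12,-0.005,0],[0,-0.025,0.12,-0.005,0],[0,-0.025,0.12,-0.01,0],[0,-0.025,0.12,-0.015,0],[0,-0.025,0.12,-0.02,0],[0,-0.025,0.12,-0.025,0],[0,0,0,0,0]]
  ]
}}

```text
clock: 27.85
ee_pos: [533.5, 58.3, 147.7]
eef_rot: [177.5, -4.1, 11.9]
wrist_force: [0.7, 0.2, 2.4]
finger_gap: 24.9
```

```bash
python3 -c "
from h import *
avg(1)
f=grab('side');cv2.imwrite('pics/s23.png',cv2.resize(f['image'][60:220,220:380],None,fx=3.5,fy=3.5)[:,:,::-1])"
```

```text
ee_pos [533.53   57.945 147.732] sd [0.077 0.338 0.076]
wrist_force [0.699 0.012 2.058] sd [0.027 0.235 0.32 ]
moment [ 0.122 -0.277  0.052] sd [0.058 0.011 0.004]
eef_rot [177.459  -4.081  11.889] sd [0.004 0.005 0.013]
t 27.9 tau [  0.183 -34.472   4.39  -35.109   0.246  -0.057  -0.225]
```

View pics/s23.png

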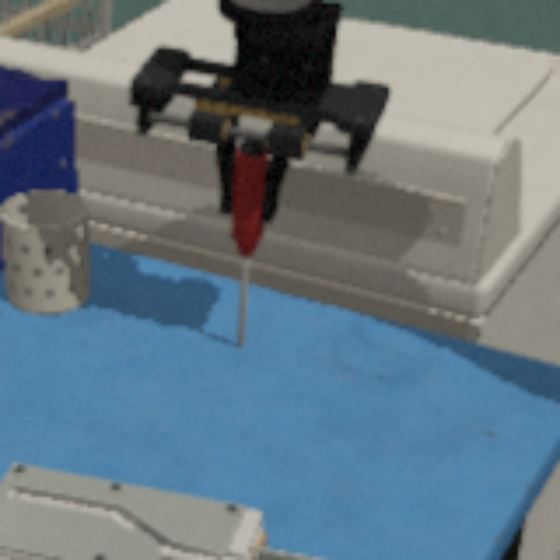

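```bash
python3 -c "
from h import *
f=dict(np.load('/tmp/side.npz'))
print(world(f,[[220+240.5/3.5,60+345/3.5]],z=1), world(f,[[220+252/3.5,60+150/3.5]]))"
```

```text
[[549.32652438  27.7950039    1.        ]] [[520.7821719   76.48787954 212.53083696]]
```

{"fn": "apply_moves", "kwargs": {
  "moves": [
    [[0,-0.05,0.23,-0.08,0],[0,-0.05,0.23,-0.08,0],[0,-0.05,0.23,-0.09,0],[0,-0.05,0.23,-0.1,0],[0,-0.047,0.226,-0.13,0],[0,-0.047,0.226,-0.14,0],[0,-0.047,0.226,-0.16,0],[0,-0.047,0.226,-0.17,0],[0,0,0,0,0]]
  ]
}}

```text
clock: 28.7
ee_pos: [516.6, 131.7, 107.9]
eef_rot: [177.4, -3.9, 12.0]
wrist_force: [0.1, 0.3, -1.2]
finger_gap: 25.1
```

```bash
python3 -c "
from h import *
avg(1)
f=grab('side');cv2.imwrite('pics/s24.png',cv2.resize(f['image'][60:220,220:380],None,fx=3.5,fy=3.5)[:,:,::-1])"
```

```text
ee_pos [516.874 131.027 108.279] sd [0.26  0.691 0.349]
wrist_force [ 0.038  0.029 -1.421] sd [0.068 0.227 0.228]
moment [ 0.016  0.012 -0.008] sd [0.041 0.001 0.005]
eef_rot [177.402  -3.941  11.929] sd [0.012 0.012 0.031]
t 28.75 tau [  0.053 -38.788   5.401 -35.245   0.134  -0.648  -0.269]
```

View pics/s24.png

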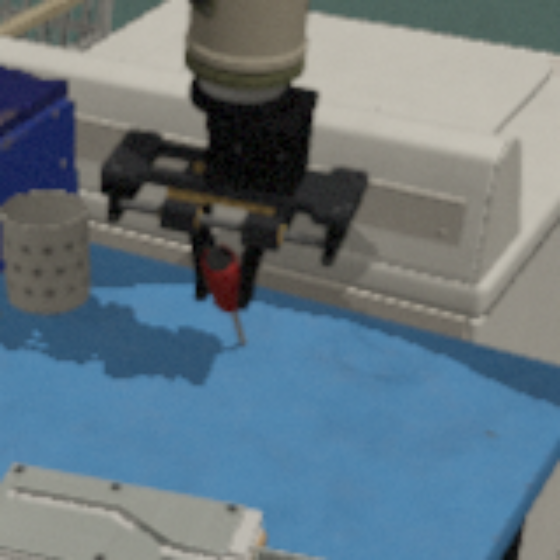

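Pivoting nicely with the tip staying put. Continue the arc.

{"fn": "apply_moves", "kwargs": {
  "moves": [
    [[0,-0.038,0.18,-0.19,0],[0,-0.038,0.18,-0.2,0],[0,-0.038,0.18,-0.21,0],[0,-0.038,0.18,-0.23,0],[0,-0.027,0.128,-0.23,0],[0,-0.027,0.128,-0.24,0],[0,-0.027,0.128,-0.25,0],[0,-0.027,0.128,-0.25,0],[0,0,0,0,0]]
  ]
}}

```text
clock: 29.55
ee_pos: [506.3, 179.7, 35.5]
eef_rot: [177.4, -3.9, 11.9]
wrist_force: [-0.4, -0.4, -1.5]
finger_gap: 25.3
```

```bash
python3 -c "
from h import *
avg(1)
f=grab('side');cv2.imwrite('pics/s25.png',cv2.resize(f['image'][60:220,220:380],None,fx=3.5,fy=3.5)[:,:,::-1])
f=grab('wrist','w25')"
```

```text
ee_pos [506.606 179.381  36.076] sd [0.332 0.308 0.53 ]
wrist_force [ 0.049 -0.083 -0.895] sd [0.409 0.335 0.618]
moment [ 0.005  0.02  -0.014] sd [0.021 0.017 0.021]
eef_rot [177.384  -3.944  11.87 ] sd [0.002 0.025 0.018]
t 29.6 tau [ 1.6100e-01 -4.4825e+01  7.8160e+00 -3.1522e+01 -2.1000e-02 -7.8700e-01
 -3.0000e-02]
```

View pics/s25.png

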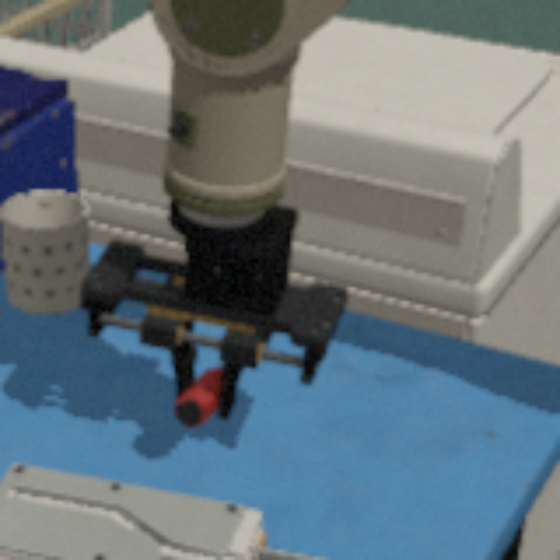

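View pics/w25.png

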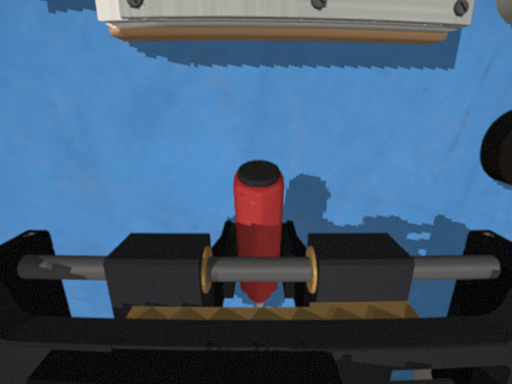

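{"fn": "apply_moves", "kwargs": {
  "moves": [
    [[0,-0.015,0.07,-0.2,0],[0,-0.012,0.06,-0.2,0],[0,-0.008,0.04,-0.15,0],[0,0,0.02,-0.1,0],[0,0,0,-0.06,0],[0,0,0,0,0],[0,0,0,0,0]]
  ]
}}

```text
clock: 30.28
ee_pos: [506.4, 186.4, 9.4]
eef_rot: [177.4, -4.1, 11.8]
wrist_force: [1.4, 0.1, -0.8]
finger_gap: 25.0
```

```bash
python3 -c "
from h import *
avg(2)
f=grab('side');cv2.imwrite('pics/s26.png',cv2.resize(f['image'][100:220,220:340],None,fx=4.5,fy=4.5)[:,:,::-1])
f=grab('wrist','w26')"
```

```text
ee_pos [506.534 186.449   9.584] sd [0.072 0.062 0.125]
wrist_force [ 0.478  0.301 -0.395] sd [0.667 0.152 0.314]
moment [ 0.063 -0.001  0.008] sd [0.    0.037 0.002]
eef_rot [177.439  -4.095  11.793] sd [0.009 0.012 0.003]
t 30.3833 tau [-5.0000e-02 -4.7348e+01  8.4850e+00 -2.9632e+01  1.3900e-01 -3.6100e-01
  6.0000e-03]
```

View pics/s26.png

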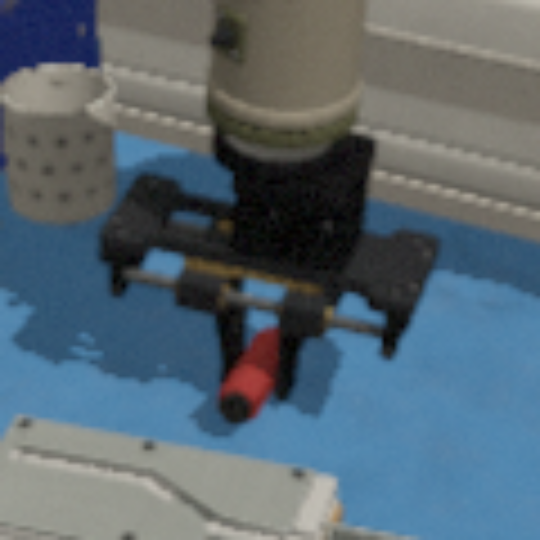

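View pics/w26.png

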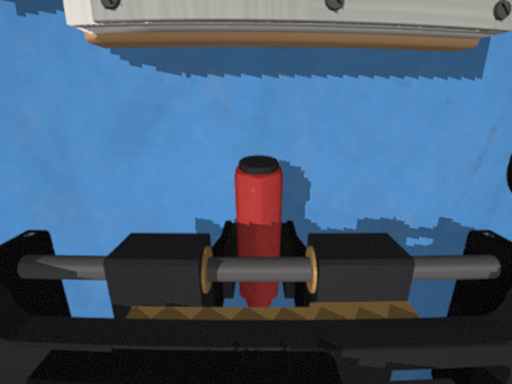

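Down in small steps until contact.

{"fn": "apply_moves", "kwargs": {
  "moves": [
    [[0,0,0,-0.06,0],[0,0,0,-0.04,0],[0,0,0,0,0]]
  ]
}}

```text
clock: 30.73
ee_pos: [506.4, 186.7, 5.3]
eef_rot: [177.4, -4.1, 11.8]
wrist_force: [-0.6, 0.9, -0.2]
finger_gap: 25.4
```

{"fn": "apply_moves", "kwargs": {
  "moves": [
    [[0,0,0,-0.04,0],[0,0,0,0,0]]
  ]
}}

```text
clock: 30.9
ee_pos: [506.5, 186.7, 3.8]
eef_rot: [177.4, -4.1, 11.8]
wrist_force: [-0.8, 2.2, 0.4]
finger_gap: 25.3
```

{"fn": "apply_moves", "kwargs": {
  "moves": [
    [[0,0,0,-0.03,0],[0,0,0,0,0]]
  ]
}}

```text
clock: 31.07
ee_pos: [506.4, 186.7, 2.6]
eef_rot: [177.4, -4.1, 11.8]
wrist_force: [0.9, 0.2, -0.6]
finger_gap: 25.4
```

Release gently and check.

{"fn": "apply_moves", "kwargs": {
  "moves": [
    [[0.33,0,0,0,0],[0.36,0,0,0,0],[0.4,0,0,0,0],[0.5,0,0,0,0],[0.6,0,0,0,0],[0.7,0,0,0,0],[0.8,0,0,0,0],[0.8,0,0,0,0],[0.8,0,0,0,0],[0.8,0,0,0,0]]
  ]
}}

```text
clock: 31.9
ee_pos: [507.6, 187.0, 3.4]
eef_rot: [177.5, -4.2, 11.8]
wrist_force: [3.6, 0.5, 5.1]
finger_gap: 67.7
```

{"fn": "apply_moves", "kwargs": {
  "moves": [
    [[0.8,0,0,0.2,0],[0.8,0,0,0.4,0],[0.8,0,0,0.8,0],[0.8,0,0,1,0],[0.8,0,0,1,0],[0.8,0,0,1,0],[0.8,0,0,0.5,0],[0.8,0,0,0,0]]
  ]
}}

```text
clock: 32.57
ee_pos: [507.9, 187.1, 203.5]
eef_rot: [177.6, -4.4, 11.8]
wrist_force: [-0.4, 1.0, -0.1]
finger_gap: 69.2
```

```bash
python3 -c "
from h import *
avg(1)
f=grab('side','s27');f=grab('wrist','w27')
f=grab('top','t27')"
```

```text
ee_pos [507.358 187.036 202.187] sd [0.52  0.111 1.358]
wrist_force [-0.316  0.547  0.074] sd [0.131 0.489 0.211]
moment [ 0.063 -0.022 -0.013] sd [0.002 0.034 0.036]
eef_rot [177.595  -4.306  11.786] sd [0.034 0.081 0.014]
t 32.6167 tau [ -0.228 -37.232   2.967 -39.59    0.497   0.507  -0.19 ]
```

View pics/s27.png

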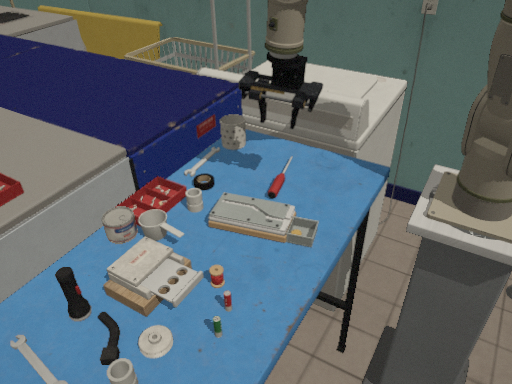

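View pics/w27.png

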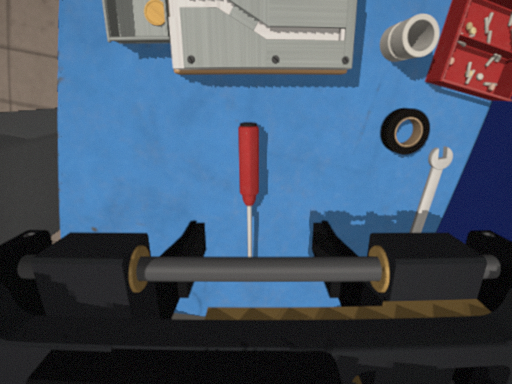

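View pics/t27.png

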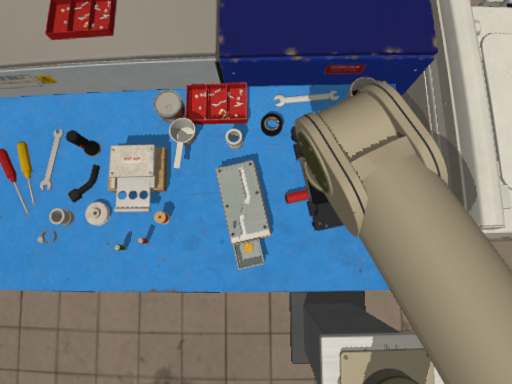

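```bash
python3 -c "
from h import *
a=cv2.imread('pics/top0.png',0)[150:275,205:280].astype(np.float32);b=cv2.imread('pics/t27.png',0)[150:275,205:280].astype(np.float32)
print('chute shift px',cv2.phaseCorrelate(a,b))
a=cv2.imread('pics/side0.png',0)[170:250,180:250].astype(np.float32);b=cv2.imread('pics/s27.png',0)[170:250,180:250].astype(np.float32)
print('side shift px',cv2.phaseCorrelate(a,b))
s=arm.read_state();print(s['clock'],s['ee_pos'],s['finger_gap'],s['qd'].round(2))
print(arm.hand_in())"
```

```text
chute shift px ((0.4672672088880532, 0.4849486990888394), 0.9482081339518229)
side shift px ((0.0875320999694793, 0.010873441257189143), 0.9837857584158579)
32.7667 [505.38050149 186.20944569 197.39387084] 69.53590706124989 [ 0.21  0.62 -0.12  0.18 -0.01 -0.08  0.03]
the job is handed in; nothing more can be done
None
```

The token is in the return cup and the screwdriver is lying on the table. I handed the job in at about 32.8 s of the 72 s allowed; no verdict was reported.

**What I did:** I gripped the screwdriver at its handle and swung it tip-down in a light grip. Then I set the tip on the floor behind the token and pushed at about 3 cm/s along both bends, over the flap and past the pawl. I laid the screwdriver down by pivoting it on its tip, in an open spot about 10 to 15 cm from where it first lay, and turned differently.

**Last checks:**
- **Token and screwdriver:** The side and wrist pictures show the token in the cup. They also show the screwdriver flat on the table with the gripper well clear.
- **Flap:** It looked flush while the tip crossed it, and the wrist force showed no measurable press there. The force noise was about 0.5 N.
- **Runway:** The top view shows a shift of about 0.5 px each way (roughly 1 to 2 mm). The side view shows under 0.1 px (about 0.2 mm). These disagree slightly, so a small shift cannot be ruled out.
- **Bystanders:** They look untouched in the pictures, but I did not measure their positions.

**Went wrong:** An early wrist turn in the wrong direction ran a joint to about 1° inside its limit. That left the hand tilted about 5° for the rest of the job, with no visible effect on the result. While opening to let go, the wrist briefly read about 6 N, probably a fingertip or the screwdriver against the table.

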